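# Draw the round die out of the press rack with the hook

## Task

Hands stay off the die sleds: take the draw hook off its rest, drop its prong into the eye of the sled that carries the round die, and drag that sled out along its lane until it is snug against both lugs of its stop, pulling against them with roughly 10 N (never more than 25 N) for about a second. Then lift the hook out, leaving the sled there, and lay the hook back on its rest the way it lay. Do not disturb the other sled or anything else on the bench.

Things in the scene. Friction and masses are not known exactly. Their poses are not given: they have to be found in the camera images.
- hook_grip (a point): Centre of the draw hook's wooden handle: a bar 120 mm long (x), 22 wide (y), 30 high (z), gripped across y near its middle. x runs along the handle to the prong end, z up as it lies. The middle 70 mm of the handle is free on both sides and underneath as it lies level on its rest.
- hook: The whole loose draw hook, 0.28 kg; origin and axes as hook_grip. A steel rod 10 mm thick runs on from the handle's front end along x, its axis 10 mm above the handle's middle, to 140 mm from the origin, where a round prong 9 mm thick turns down.
- hook_tip (a point): Lowest point of the hook's rounded prong: 134 mm ahead (x) and 18 mm below (z) the handle's centre. The prong leans back: its root, on the rod's axis 28 mm higher, is 6 mm farther ahead, so that a pull draws the hook down into the eye.
- rest_seat (a point): Where the handle's centre belongs on the hook's fixed rest, 75 mm above the bench; x towards the prong end. Two flared saddles: under the handle 52 mm behind this point (floor 60 mm above the bench, 26 mm wide) and under the rod 80 mm ahead (floor 80 mm above the bench, 13 mm wide); cheeks rise about 14 mm. Base plate 160 x 60 x 8 mm.
- rack: The fixed steel die rack, origin on the bench, x away from the lanes' open front. Deck 280 x 212 mm (x from -130 to +150 mm), its top 20 mm up, with three rails (16 mm high) forming two lanes along x, 88 mm wide, centred at y = +50 and -50 mm. A red guard bar crosses both lanes at x = +110 mm, 126 mm up.
- stops: Fixed bar across the rack's front (origin 130 mm from the rack's, towards -x) with a clamped stop in each lane: two lugs 14 mm wide, 23 high on the deck, 70 mm apart, the eye passing between. The lug faces that catch the sled's front edge lie 45 to 69 mm from this origin along x, set anew each time and not measured: find them by feel. They do not yield.
- round_sled: Loose sled carrying the ROUND die (dark steel, 64 mm across, 24 high), in either lane. Plate 120 (x) x 84 (y) x 22 mm, origin under its centre, x as the rack's; front edge 60 mm from the origin at -x. 2 mm play each side in its lane, 0.48 to 0.78 kg, sliding friction 2 to 6 N. Its front edge starts about 50 to 105 mm behind its stop.
- round_eye (a point): Centre of the hole in the round-die sled's eye: a flat-lying ring of 10 mm round steel bar, 42 mm outside, hole 22 mm across (this point is half-way up), 92 mm ahead (-x) of the sled's origin. The hole runs vertically, open below; the deck is 30 mm below this point.
- square_sled: The other sled, the same but carrying a SQUARE die block (60 x 56 x 24 mm) in the other lane; leave it alone.
- nut: a bystander: loose hexagonal steel nut, 46 mm across flats, 16 mm high; origin under its centre
- bushing: a bystander: loose upright brass bushing, 44 mm across, 35 mm high; origin under its centre
- oil_bottle: a bystander: loose white plastic bottle, 52 mm across, 130 mm high; origin under its centre
- grease_tin: a bystander: loose closed metal tin, 84 mm across, 75 mm high; origin under its centre
- wrench: a bystander: loose wrench lying flat
- hammer: a bystander: loose hammer lying flat
- slug: a bystander: loose upright dark steel slug, 36 mm across, 50 mm high; origin under its centre
Mind the look-alikes: they are no part of the job. Leave any blue look-alike of the round_sled alone. Leave any turquoise look-alike of the hook alone.

How it is judged:
On the way, in this order (a step that is already met when the one before it is completed fails the run):
1. the hook is lifted off its rest (height (world z) of hook_grip above 0.095 m), for 0.2 s.
2. the prong is down in the eye of the round-die sled (at least 4 mm below the eye's middle) (horizontal distance between hook_tip and round_eye below 0.012 m and z of hook_tip in the frame of round_eye below -0.004 m), for 0.2 s.
3. the sled is held against its stop by the hook with more than 4 N (all of step 2 and contact force between round_sled and stops above 4 N), for 0.4 s.
At the end, for the whole second after the job is handed in: The round-die sled rests drawn out to its stop (sled origin 102 to 131 mm from the stop bar's origin along x, which covers every setting of the stop), and the hook lies at rest on its rest: handle centre within 15 mm of its place, prong at the prong end, level and upright within 0.12 rad (x of round_sled in the frame of stops between 0.102 and 0.131 m and distance between hook_grip and rest_seat below 0.015 m and angle between the x axis of hook and the x axis of rest_seat, either way round below 0.12 rad and x of hook_tip in the frame of rest_seat above 0.1 m and angle between hook's own z axis and vertical below 0.12 rad and linear speed of each of hook, round_sled below 0.01 m/s); the robot touches nothing.
It fails at once if the sled is driven against its stop with more than 25 N (contact force between round_sled and stops above 25 N).
It fails at once if the hook bears on the round-die sled with more than 35 N (contact force between hook and round_sled above 35 N).
It fails at once if the gripper or arm touches a die sled (contact force between any of the fingers, the arm and round_sled above 1 N or contact force between any of the fingers, the arm and square_sled above 1 N).
It fails at once if the other sled is moved more than 8 mm (distance of square_sled from where it was at the start of the episode above 0.008 m).
It fails at once if a bystander is moved more than 30 mm (distance of any of nut, bushing, oil_bottle, grease_tin, wrench, hammer, slug from where it was at the start of the episode above 0.03 m).
It also fails if it takes over 58 s, if anything falls off the work surface, if the arm or the gripper's body presses on something with over 40 N, if the wrist force passes 120 N, or if a joint passes its speed limit or range.

## Robot

A 6-joint arm with a two-finger parallel gripper is mounted at the origin on the work surface. World frame = base frame: x ahead of the robot, y to its left, z up, the work surface at z = 0. Lengths are in m, angles in rad, forces in N, time in s.
With the tool pointing down it reaches from about 0.35 to 0.775 m from the base axis. Payload 7.3 kg.
Tool frame: the origin (TCP) lies at the very end of the fingers, on their centre line; the grasp point (between the pads) lies 19 mm behind it; z points along the fingers, y is the direction in which the jaws open and shut (so a half turn about z gives the same grasp; the last joint's range is limited). The gripper opens to 92 mm and grips with 3 to 60 N. Pads are 19 mm wide; open, the fingers measure 130 mm over their backs; the gripper's body (75 mm by 190 mm) begins 47 mm behind the grasp point.
Start: joints at [-1.472, 0.342, 1.524, -0, 1.275, -0.146], TCP at [0.127, -0.509, 0.197] pointing down, gripper open.
Joint ranges: [-2.53, 2.53], [-0.77, 2.02], [0.04, 2.7], [-1, 4.14], [0.28, 2.66], [-3.11, 3.11]. Speed limits (rad/s): [2.57, 2.57, 3.14, 3.14, 3.14, 3.14].

## Interface

Orientations are given as [roll, pitch, yaw] about the fixed x, y, z axes, in that order (R = Rz(yaw) Ry(pitch) Rx(roll)).
In Python, from cell import robot gives the robot as it stands.
- The arm moves only by the tool apply_moves, never from a script. Its argument "plan" is a list of rows, each an object of numbers: "tx", "ty", "tz": the shift along the tool's x, y, z in m; "yaw": the turn about the tool's z in rad; "grip": the opening, from -1 (shut) to 1 (fully open), so that 0 is half open. In form: [{"tx": .., "ty": .., "tz": .., "yaw": .., "grip": ..}, ...]. A call has 1 to 8 rows; each row is the pose to reach, as a shift and turn from the pose commanded when the call began, along the tool's axes at that moment; what a row does not reach only later rows make up. A row lasts 1/8 s, in which the tool goes at most 62.5 mm and 10.7 degrees, less where a joint would pass 70% of its speed; a pose out of reach is approached as far as the arm can. A call with a gripper value outside its range is refused whole. The fingers move at their own pace and stop on an object; "force" is the grip in N (left out, the last holds). Time passes only in rows, so rows that repeat a pose let the fingers close. It gives the time, the measured TCP pose, the force and the opening at its end, in the units of the state.
- robot.observe(): the state, without advancing time (a new reading comes with each control period).
- robot.read_camera(name): name is "scene" or "side" or "wrist"; returns (picture, depth): 384x512x3 uint8, red, green, blue; 384x512 float32, m along the optical axis (not along the pixel's ray), 0 where there is no reading.
- robot.get_calibration(name): a dict with "camera_matrix" (3x3 intrinsics, pixels), "k1" (the pictures are not rectified: a ray, as slopes to the right and down, at radius r is drawn at 1 + k1 r^2 times it, then the intrinsics apply), "R" (3x3) and "t" (3): a world point X has camera coordinates R X + t. Camera axes: x right, y down, z forward; pixel columns grow to the right and rows downward; lengths in m; the calibration is good to about 2 mm. A picture is of the moment at which its call begins: read the wrist's pose just before it. get_calibration takes no time and is no camera call; for the wrist camera it gives the pose at the moment of the call.
- robot.hand_in(): hands the job in, once; it reports no verdict.
Trained networks look in the newest picture that a camera, given by its name, has taken for a name from the list of things; names that differ only in an ending like _2 or _b are one class to them, and where a whole thing is asked for, a point or a joint stands for the part that bears it (a point fixed in the world has none). Each returns a list of dicts, best first, with "confidence" (0 to 1); they miss things now and then, are a little off and sometimes report something else, mostly with a low value. They report only what shows in the picture. A call takes as long as a camera call. They do not tell look-alikes from the thing itself.
- robot.outline_of(label, camera): "region" (384x512 bool, what is visible of it) and "pixel" ([row, column] in pixels, amid what is visible of it).
- robot.tip_of(label, camera): "pixel" ([row, column] in pixels: a listed point, or the origin of a listed thing).
The state is a dict: "time": time; "qpos": joint angles; "qvel": joint speeds; "joint_efforts": joint torques, N m; "tool_pos": TCP position; "tool_rot": TCP orientation; "contact_force": force on the tool from outside, world axes, zero at the start; "torque": the same for the moment, N m; "opening": finger opening in m.
Only numpy, scipy, OpenCV 4.12 (cv2) and the standard library are available. Lean on these libraries where they do the work, as an engineer would, in place of code of your own. Each camera call takes 0.05 s, during which the arm holds its last target.

## Working session

There is one attempt and no reset: what is moved stays moved. The work goes in short steps, Python scripts to look and compute and a tool call to move; the robot and the scene stay as the last step left them, time stands still between calls to the robot, and variables do not carry over. Pictures are saved under pics/ and viewed, and the job is handed in when it is done.

Besides the shell and the picture viewer there is one more tool, called after "Emit:" as name([rows], argument=value, ...), one row to a line, values as JSON. apply_moves: Moves the arm, as the interface text tells. Its arguments: {"type":"object","properties":{"plan":{"type":"array","items":{"type":"object","properties":{"tx":{"type":"number"},"ty":{"type":"number"},"tz":{"type":"number"},"yaw":{"type":"number"},"grip":{"type":"number"}}}},"force":{"type":"number"}},"required":["plan"]}

```bash
ls; mkdir -p pics; cat > h.py <<'E'
import numpy as np, cv2
from cell import robot
def shot(cam,name):
    im,d=robot.read_camera(cam); cv2.imwrite(f'pics/{name}.png',im[:,:,::-1]); np.save(f'pics/{name}.npy',d); 
    return im,d
def ray(cam,px,c=None):
    c=c or robot.get_calibration(cam); K=np.array(c['camera_matrix']); 
    D=np.array([c['k1'],0,0,0,0.])
    p=cv2.undistortPoints(np.array([[[px[1],px[0]]]],float),K,D)[0,0]
    return np.array([p[0],p[1],1.]),np.array(c['R']),np.array(c['t'])
def atdepth(cam,px,d,c=None):
    r,R,t=ray(cam,px,c); return R.T@(r*d-t)
def atz(cam,px,z,c=None):
    r,R,t=ray(cam,px,c); o=-R.T@t; v=R.T@r; return o+v*(z-o[2])/v[2]
def proj(cam,X,c=None):
    c=c or robot.get_calibration(cam); K=np.array(c['camera_matrix'])
    q=np.array(c['R'])@X+np.array(c['t']); u=q[:2]/q[2]; u=u*(1+c['k1']*(u@u)); p=K[:2,:2]@u+K[:2,2]; return p[::-1]
E
python3 - <<'E'
from h import *
np.set_printoptions(precision=4,suppress=True)
for c in ['scene','side','wrist']:
    im,d=shot(c,c+'0')
    for l in ['hook_grip','hook_tip','rest_seat','rack','stops','round_sled','round_eye','square_sled']:
        try:
            for r in robot.tip_of(l,c)[:3]:
                p=r['pixel']; dd=d[int(p[0]),int(p[1])]
                print(c,l,np.round(p,1),round(r['confidence'],2),atdepth(c,p,dd))
        except Exception as e: print(c,l,e)
s=robot.observe(); print(s)
E
```

```text
pics
scene hook_grip [195.2 153. ] 0.78 [ 0.4593 -0.3042  0.083 ]
scene hook_grip [169.4 148.9] 0.75 [ 0.2745 -0.3068  0.0289]
scene hook_grip [245.1 302.8] 0.36 [0.7678 0.0888 0.0629]
scene hook_tip [233.5 139. ] 0.72 [ 0.5349 -0.374   0.0029]
scene hook_tip [149.8 152.9] 0.62 [ 0.141  -0.2808  0.0051]
scene hook_tip [248.7 305.8] 0.45 [0.7802 0.0935 0.0597]
scene rest_seat [194.2 151.4] 0.82 [ 0.4588 -0.3082  0.0885]
scene rack [239.2 279.1] 0.92 [0.7136 0.0354 0.0427]
scene rack [245.5 302.2] 0.5 [0.7681 0.0869 0.0621]
scene stops [207.7 263.3] 0.65 [0.5737 0.0307 0.0345]
scene round_sled [184.1 205.2] 0.68 [ 0.4185 -0.1285  0.0403]
scene round_sled [246.2 303.4] 0.57 [0.7715 0.0892 0.0623]
scene round_eye [217.2 288.9] 0.9 [0.6503 0.0898 0.0539]
scene round_eye [165.4 219. ] 0.61 [ 0.2982 -0.0539 -0.0005]
scene square_sled [203.3 344.4] 0.65 [0.6285 0.2976 0.0262]
scene square_sled [253.4 269.9] 0.61 [ 0.8092 -0.0286  0.1303]
side hook_grip [131.1 294.9] 0.65 [ 0.4479 -0.3173  0.0911]
side hook_grip [153.5 340.6] 0.59 [ 0.2639 -0.2947  0.0273]
side hook_tip [128.6 261.3] 0.84 [ 0
[... 365 characters left out ...]
ide round_eye [196.  326.6] 0.75 [ 0.307  -0.0622  0.0335]
side round_eye [214.3 214.1] 0.64 [0.6655 0.0979 0.0509]
side square_sled [195.1 197.2] 0.58 [0.7398 0.0302 0.054 ]
wrist hook_tip [100.9  57.6] 0.59 [ 0.1398 -0.2871  0.0005]
{'time': 1.35, 'qpos': array([-1.472 ,  0.342 ,  1.5241, -0.    ,  1.2754, -0.146 ]), 'qvel': array([ 0.0018, -0.001 ,  0.0004,  0.0026,  0.0002,  0.0011]), 'joint_efforts': array([  0.0004, -43.1122, -24.448 ,   0.0719,   0.0486,   0.    ]), 'tool_pos': array([ 0.1273, -0.5094,  0.1971]), 'tool_rot': array([3.1415, 0.    , 0.2448]), 'contact_force': array([-0.7476,  0.6037, -0.3753]), 'torque': array([ 0.0167, -0.014 ,  0.0016]), 'opening': 0.0919096006282933}
```

```bash
python3 -c "
import cv2
for n in ['scene0','side0']:
    a=cv2.imread(f'pics/{n}.png'); cv2.imwrite(f'pics/{n}b.png',cv2.resize(a,(800,600),interpolation=cv2.INTER_CUBIC))
"
```

```text
(no output)
```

View pics/scene0b.png

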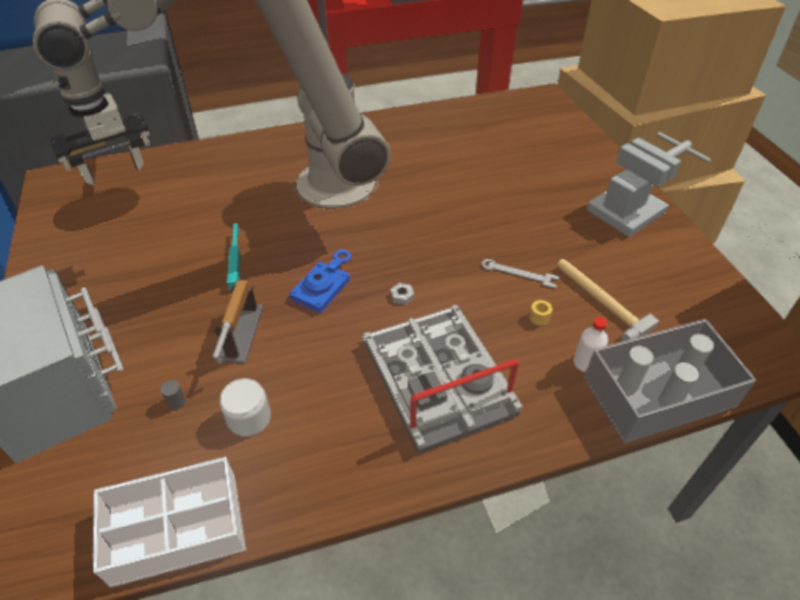

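View pics/side0b.png

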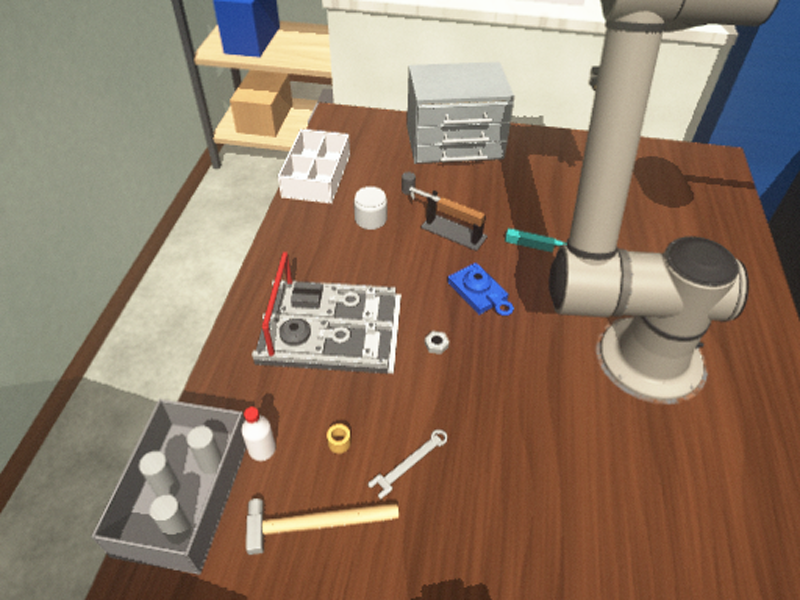

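```bash
cat >> h.py <<'E'
def cloud(cam,d,c=None):
    c=c or robot.get_calibration(cam); K=np.array(c['camera_matrix']); h,w=d.shape
    u,v=np.meshgrid(np.arange(w),np.arange(h)); P=np.stack([u,v],-1).reshape(-1,1,2).astype(float)
    p=cv2.undistortPoints(P,K,np.array([c['k1'],0,0,0,0.])).reshape(-1,2)
    q=np.c_[p,np.ones(len(p))]*d.reshape(-1,1)
    return ((q-np.array(c['t']))@np.array(c['R'])).reshape(h,w,3)
E
python3 - <<'E'
from h import *
np.set_printoptions(precision=4,suppress=True)
for cam in ['scene','side']:
    im=cv2.imread(f'pics/{cam}0.png'); d=np.load(f'pics/{cam}0.npy'); X=cloud(cam,d)
    hsv=cv2.cvtColor(im,cv2.COLOR_BGR2HSV)
    # hook region
    m=(X[...,0]>.35)&(X[...,0]<.65)&(X[...,1]>-.5)&(X[...,1]<-.2)&(X[...,2]>.07)&(X[...,2]<.12)&(d>0)
    P=X[m]; print(cam,len(P)); c=P[:,:2].mean(0); U,S,V=np.linalg.svd(P[:,:2]-c); a=V[0]*np.sign(V[0][0]); s=(P[:,:2]-c)@a
    print(c,a,np.arctan2(a[1],a[0]),s.min(),s.max(), c+a*s.min(), c+a*s.max(), np.percentile(P[:,2],[5,50,95]))
    red=(hsv[...,1]>150)&((hsv[...,0]<8)|(hsv[...,0]>172))&(X[...,2]>.1)&(X[...,2]<.14)&(X[...,0]>.6)&(X[...,0]<1)&(d>0)
    P=X[red];c=P[:,:2].mean(0);U,S,V=np.linalg.svd(P[:,:2]-c); print('bar',len(P),c,V[0],np.ptp((P[:,:2]-c)@V[0]),P[:,2].mean(), np.arctan2(*(-V[0]*np.sign(V[0][1]))*np.array([1,-1])))
    # rail tops
    m=(X[...,0]>.45)&(X[...,0]<.95)&(X[...,1]>-.15)&(X[...,1]<.25)&(X[...,2]>.01)&(X[...,2]<.1)&(d>0)
    P=X[m][:,:2].astype(np.float32); r=cv2.minAreaRect(P); print('rack',r)
    print(cv2.boxPoints(r))
E
```

```text
scene 427
[ 0.493  -0.3234] [ 0.9648 -0.2628] -0.26594015005941857 -0.10575701366077814 0.158876604914417 [ 0.3909 -0.2956] [ 0.6463 -0.3652] [0.073  0.089  0.0936]
bar 335 [0.791  0.1072] [-0.1438  0.9896] 0.41666048513608345 0.12936923914295032 0.1442964864138566
rack ((0.6334195137023926, 0.03032127022743225), (0.44479089975357056, 0.2541540563106537), 14.8807373046875)
[[ 0.3858  0.096 ]
 [ 0.4511 -0.1496]
 [ 0.881  -0.0354]
 [ 0.8157  0.2102]]
side 358
[ 0.4816 -0.3141] [ 0.9647 -0.2632] -0.26637562270130266 -0.09374197424482547 0.16803800273742042 [ 0.3912 -0.2894] [ 0.6437 -0.3584] [0.0717 0.0868 0.0935]
bar 275 [0.7816 0.143 ] [-0.1452  0.9894] 0.40922764605747997 0.12847983636442026 0.14571830825326634
rack ((0.6381475925445557, 0.017502203583717346), (0.40407922863960266, 0.2690563201904297), 6.197314739227295)
[[ 0.4228  0.1294]
 [ 0.4518 -0.1381]
 [ 0.8535 -0.0944]
 [ 0.8245  0.1731]]
```

```bash
python3 - <<'E'
from h import *
np.set_printoptions(precision=4,suppress=True)
s=robot.observe(); c=robot.get_calibration('wrist'); R=np.array(c['R']);t=np.array(c['t'])
y=s['tool_rot'][2]; T=np.array([[np.cos(y),np.sin(y),0],[np.sin(y),-np.cos(y),0],[0,0,-1]])
print('cam pos in tool',T.T@(-R.T@t-s['tool_pos']),'cam axes in tool',(R@T)); print(c['camera_matrix'],c['k1'])
w=np.array([.449,-.308,.25])-s['tool_pos']; print('shift',T.T@w)
E
```

```text
cam pos in tool [ 0.0726  0.0002 -0.187 ] cam axes in tool [[-0.0009  1.     -0.0002]
 [-0.9636 -0.001  -0.2672]
 [-0.2672 -0.0001  0.9636]]
[[338.4671   0.     251.5494]
 [  0.     338.4671 188.3434]
 [  0.       0.       1.    ]] -0.0004667461350487947
shift [ 0.3609 -0.1174 -0.0529]
```

View pics/wrist0.png

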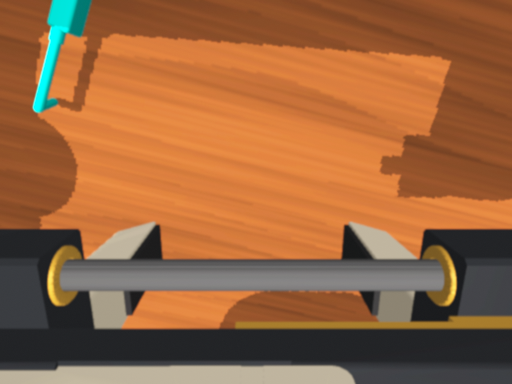

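Emit:
apply_moves([
  {"tx": 0.05,"ty": -0.015,"tz": -0.02,"yaw": 0.1,"grip": 1},
  {"tx": 0.1,"ty": -0.03,"tz": -0.04,"yaw": 0.2,"grip": 1},
  {"tx": 0.15,"ty": -0.045,"tz": -0.05,"yaw": 0.3,"grip": 1},
  {"tx": 0.2,"ty": -0.06,"tz": -0.05,"yaw": 0.4,"grip": 1},
  {"tx": 0.25,"ty": -0.075,"tz": -0.05,"yaw": 0.51,"grip": 1},
  {"tx": 0.3,"ty": -0.09,"tz": -0.05,"yaw": 0.51,"grip": 1},
  {"tx": 0.335,"ty": -0.105,"tz": -0.05,"yaw": 0.51,"grip": 1},
  {"tx": 0.335,"ty": -0.105,"tz": -0.05,"yaw": 0.51,"grip": 1},
])

```text
time: 2.35
tool_pos: [0.4285, -0.3246, 0.2468]
tool_rot: [-3.141, -0.0, -0.261]
contact_force: [-0.1, 0.1, -0.4]
opening: 0.0919
```

```bash
python3 - <<'E'
from h import *
import json
np.set_printoptions(precision=4,suppress=True)
s=robot.observe(); c=robot.get_calibration('wrist'); print(s['time'],s['tool_pos'],s['tool_rot'],s['contact_force'])
im,d=shot('wrist','w1'); 
import pickle; pickle.dump(c,open('pics/w1.pkl','wb'))
for l in ['hook_grip','hook_tip','rest_seat']:
    for r in robot.tip_of(l,'wrist')[:3]:
        p=r['pixel']; dd=d[int(p[0]),int(p[1])]
        print(l,np.round(p,1),round(r['confidence'],2),atdepth('wrist',p,dd,c))
X=cloud('wrist',d,c)
m=(X[...,2]>.084)&(X[...,2]<.12)&(d>0)&(X[...,0]>.35)&(X[...,0]<.65)
P=X[m][:,:2]; ctr=P.mean(0); V=np.linalg.svd(P-ctr,full_matrices=False)[2]; a=V[0]*np.sign(V[0][0]); s=(P-ctr)@a
print(len(P),ctr,a,np.arctan2(a[1],a[0]),ctr+a*s.min(),ctr+a*s.max(),np.ptp(s))
m2=m&(X[...,2]>.0875)
P=X[m2][:,:2]; r=cv2.minAreaRect(P.astype(np.float32)); print(r,np.median(X[m2][:,2]))
E
```

```text
2.35 [ 0.4285 -0.3246  0.2468] [-3.1412 -0.     -0.2613] [-0.076   0.0507 -0.4183]
hook_grip [268.3 269.7] 0.93 [ 0.458  -0.3369  0.3594]
hook_grip [149.6 232.5] 0.65 [ 0.4511 -0.3101  0.0883]
hook_tip [ 16.1 248. ] 0.88 [ 0.5672 -0.3581  0.0888]
rest_seat [147.4 230.3] 0.65 [ 0.4542 -0.3087  0.0904]
5593 [ 0.4825 -0.4045] [ 0.0654 -0.9979] -1.5053042810584538 [ 0.4739 -0.2741] [ 0.4951 -0.597 ] 0.32354199784017584
((0.45506614446640015, -0.44205325841903687), (0.28487470746040344, 0.1993265450000763), 74.71177673339844) 0.08990781932969297
```

View pics/w1.png

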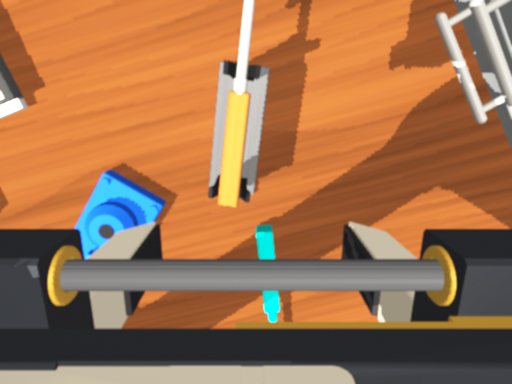

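```bash
python3 - <<'E'
from h import *
import pickle
np.set_printoptions(precision=4,suppress=True)
c=pickle.load(open('pics/w1.pkl','rb')); im=cv2.imread('pics/w1.png'); d=np.load('pics/w1.npy'); X=cloud('wrist',d,c)
r,g,b=[im[...,i].astype(int) for i in (2,1,0)]
roi=np.zeros(d.shape,bool); roi[85:212,205:260]=1
m=roi&(X[...,2]>.083)&(X[...,2]<.1)
P=X[m][:,:2]; rc=cv2.minAreaRect(P.astype(np.float32)); print(rc, np.median(X[m][:,2]),cv2.boxPoints(rc)); 
roi=np.zeros(d.shape,bool); roi[0:88,230:262]=1
m2=roi&(X[...,2]>.08)&(X[...,2]<.11); P2=X[m2][:,:2]
rc2=cv2.minAreaRect(P2.astype(np.float32)); print(rc2,np.median(X[m2][:,2]))
Q=np.r_[P,P2]; l=cv2.fitLine(Q.astype(np.float32),cv2.DIST_HUBER,0,.01,.01).ravel(); print('line',l,np.arctan2(l[1],l[0]))
l=cv2.fitLine(P.astype(np.float32),cv2.DIST_HUBER,0,.01,.01).ravel(); print('handle line',l,np.arctan2(l[1],l[0]))
c1=P.mean(0);c2=P2.mean(0);print(c1,c2,np.arctan2(*(c2-c1)[::-1]))
E
```

```text
((0.4525228440761566, -0.31111520528793335), (0.022014250978827477, 0.12617802619934082), 68.07915496826172) 0.08917238453483571 [[ 0.3899 -0.2978]
 [ 0.5069 -0.3449]
 [ 0.5152 -0.3245]
 [ 0.3981 -0.2774]]
((0.544255256652832, -0.34902089834213257), (0.02919137477874756, 0.07723427563905716), 73.88480377197266) 0.08857060929339083
line [ 0.9257 -0.3782  0.4814 -0.3232] -0.38786194
handle line [ 0.9277 -0.3732  0.4541 -0.3119] -0.38250524
[ 0.4541 -0.3119] [ 0.54   -0.3476] -0.39372110673837635
```

Emit:
apply_moves([
  {"tx": 0.018,"ty": -0.0195,"tz": 0.04,"yaw": 0.126,"grip": 1},
  {"tx": 0.018,"ty": -0.0195,"tz": 0.09,"yaw": 0.126,"grip": 1},
  {"tx": 0.018,"ty": -0.0195,"tz": 0.13,"yaw": 0.126,"grip": 1},
  {"tx": 0.018,"ty": -0.0195,"tz": 0.16,"yaw": 0.126,"grip": 0.2},
  {"tx": 0.018,"ty": -0.0195,"tz": 0.184,"yaw": 0.126,"grip": 0.0},
  {"tx": 0.018,"ty": -0.0195,"tz": 0.184,"yaw": 0.126,"grip": 0.0},
])

```text
time: 3.3
tool_pos: [0.4476, -0.3123, 0.0616]
tool_rot: [-3.14, 0.004, -0.393]
contact_force: [0.5, 0.3, -0.1]
opening: 0.0662
```

```bash
python3 - <<'E'
from h import *
shot('wrist','w2'); shot('side','s2')
a=cv2.imread('pics/s2.png')[80:200,210:380]; b=cv2.imread('pics/w2.png')
cv2.imwrite('pics/m2.png',np.hstack([cv2.resize(b,(400,300)),cv2.resize(a,(400,300),interpolation=cv2.INTER_CUBIC)]))
E
```

```text
(no output)
```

View pics/m2.png

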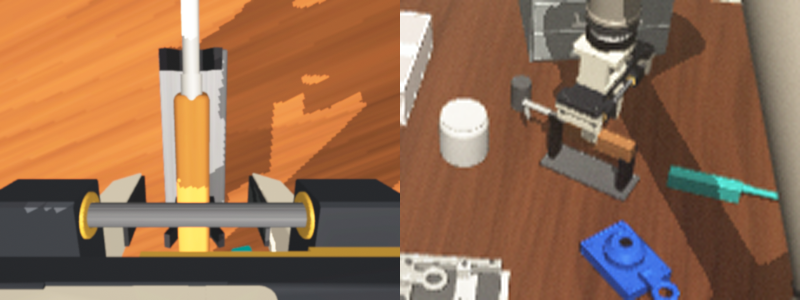

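Emit:
apply_moves([
  {"tx": 0,"ty": -0.002,"tz": 0,"yaw": 0,"grip": -0.2},
  {"tx": 0,"ty": -0.002,"tz": 0,"yaw": 0,"grip": -0.5},
  {"tx": 0,"ty": -0.002,"tz": 0,"yaw": 0,"grip": -0.8},
  {"tx": 0,"ty": -0.002,"tz": 0,"yaw": 0,"grip": -1},
  {"tx": 0,"ty": -0.002,"tz": 0,"yaw": 0,"grip": -1},
  {"tx": 0,"ty": -0.002,"tz": 0,"yaw": 0,"grip": -1},
], force=60)

```text
time: 4.15
tool_pos: [0.4501, -0.3104, 0.063]
tool_rot: [3.142, -0.0, -0.391]
contact_force: [-0.2, -0.3, 0.1]
opening: 0.0013
```

```bash
python3 - <<'E'
from h import *
im,d=shot('wrist','w3'); shot('side','s3'); print(robot.observe())
a=cv2.imread('pics/s3.png')[80:200,210:380]; b=cv2.imread('pics/w3.png')
cv2.imwrite('pics/m3.png',np.hstack([cv2.resize(b,(400,300)),cv2.resize(a,(400,300),interpolation=cv2.INTER_CUBIC)]))
E
```

```text
{'time': 4.25, 'qpos': array([-7.43874539e-01,  5.22505435e-01,  1.64160607e+00, -9.93848995e-05,
        9.77516839e-01,  1.21814696e+00]), 'qvel': array([-8.97189551e-04,  1.74133057e-03,  3.08061261e-04, -9.96467990e-04,
       -2.75962354e-04, -5.90883091e-05]), 'joint_efforts': array([ 4.23768244e-03, -4.80765045e+01, -2.02927709e+01,  5.13964996e-02,
       -6.28264085e-02, -4.19489561e-05]), 'tool_pos': array([ 0.45005425, -0.31036227,  0.06298559]), 'tool_rot': array([ 3.14152765e+00,  6.19606963e-05, -3.91169610e-01]), 'contact_force': array([-0.27916816, -0.19449873,  0.5050605 ]), 'torque': array([ 0.09194587, -0.03252726,  0.06534882]), 'opening': 0.0007671788207363871}
```

View pics/m3.png

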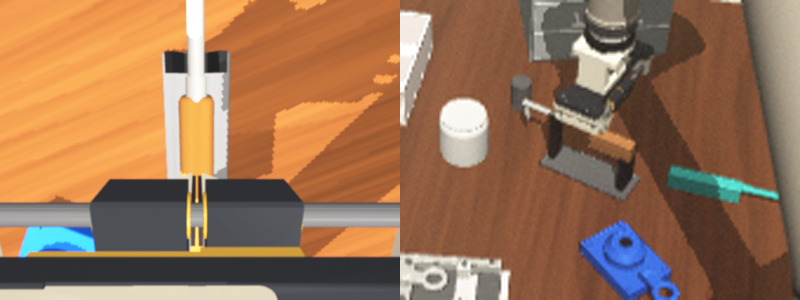

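```bash
python3 - <<'E'
from h import *
shot('scene','c3')
a=cv2.imread('pics/s3.png')[90:180,240:340]; b=cv2.imread('pics/c3.png')[150:260,100:210]
cv2.imwrite('pics/m4.png',np.hstack([cv2.resize(b,(400,400),interpolation=cv2.INTER_CUBIC),cv2.resize(a,(400,400),interpolation=cv2.INTER_CUBIC)]))
d=np.load('pics/w3.npy'); c=robot.get_calibration('wrist'); X=cloud('wrist',d,c)
for p in [(130,250),(180,250),(210,250),(230,245),(240,250),(250,250),(270,235),(300,250)]: print(p,X[p])
E
```

```text
(130, 250) [ 0.50264529 -0.33093694  0.08853518]
(180, 250) [ 0.48046086 -0.32173768  0.08985637]
(210, 250) [ 0.46578227 -0.31564055  0.08859383]
(230, 245) [ 0.46231402 -0.31175371  0.10339373]
(240, 250) [ 0.45981061 -0.31326968  0.11076332]
(250, 250) [ 0.45693125 -0.31209244  0.11440277]
(270, 235) [ 0.48341098 -0.3197327   0.18120838]
(300, 250) [ 0.41761941 -0.29565229  0.08806771]
```

View pics/m4.png

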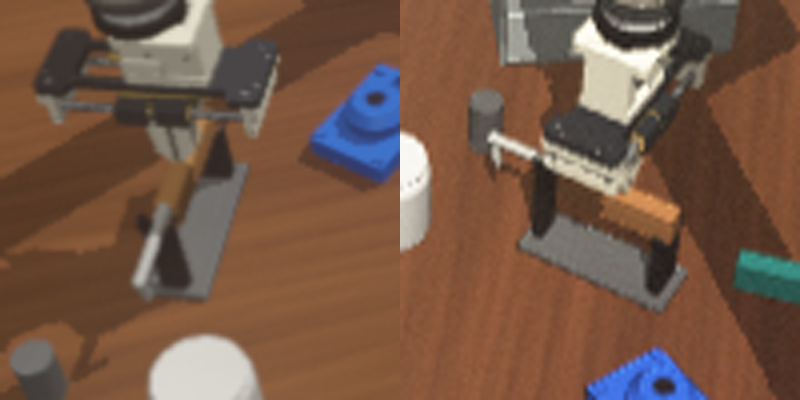

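View pics/w3.png

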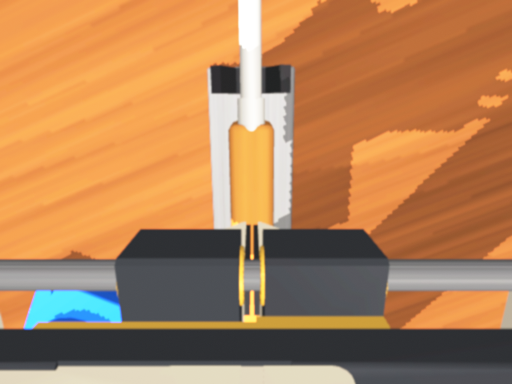

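```bash
python3 - <<'E'
from h import *
for cam,(r0,c0,sr,sc),im in [('scene',(150,100,400/110,400/110),0),('side',(90,240,400/90,4),0)]:
    for X in [(.45,-.3104,.063),(.45,-.3104,.09),(.45,-.3104,.082),(.45,-.3104,.11)]:
        p=proj(cam,np.array(X)); print(cam,X,p,((p[0]-r0)*sr,(p[1]-c0)*sc))
E
```

```text
scene (0.45, -0.3104, 0.063) [197.75692506 151.92548927] (np.float64(173.6615456793897), np.float64(188.8199609804763))
scene (0.45, -0.3104, 0.09) [192.10633564 150.29700563] (np.float64(153.11394776823744), np.float64(182.89820229217483))
scene (0.45, -0.3104, 0.082) [193.79910416 150.78446762] (np.float64(159.26946968386872), np.float64(184.67079134760277))
scene (0.45, -0.3104, 0.11) [187.80442682 149.05969546] (np.float64(137.4706429678063), np.float64(178.39889257018987))
side (0.45, -0.3104, 0.063) [137.86099399 293.53442927] (np.float64(212.71552885845583), np.float64(214.13771708477816))
side (0.45, -0.3104, 0.09) [132.42291218 294.14227575] (np.float64(188.5462763426622), np.float64(216.5691030065684))
side (0.45, -0.3104, 0.082) [134.04901698 293.9605367 ] (np.float64(195.77340877994328), np.float64(215.8421468049762))
side (0.45, -0.3104, 0.11) [128.30180971 294.6027868 ] (np.float64(170.23026538401786), np.float64(218.41114718114886))
```

Emit:
apply_moves([
  {"tx": 0,"ty": 0,"tz": 0,"yaw": 0,"grip": -0.2},
  {"tx": 0,"ty": 0,"tz": 0,"yaw": 0,"grip": 0},
  {"tx": 0,"ty": 0,"tz": 0,"yaw": 0,"grip": 0},
])

```text
time: 4.68
tool_pos: [0.4501, -0.3104, 0.063]
tool_rot: [3.142, 0.0, -0.391]
contact_force: [0.1, -0.5, 0.2]
opening: 0.0257
```

```bash
python3 - <<'E'
from h import *
s=robot.observe(); print(s['opening'],s['tool_pos'],s['contact_force'])
shot('scene','c5');shot('side','s5');im,d=shot('wrist','w5')
a=cv2.imread('pics/s5.png')[90:180,240:340]; b=cv2.imread('pics/c5.png')[150:260,100:210]
cv2.imwrite('pics/m5.png',np.hstack([cv2.resize(b,(400,400),interpolation=cv2.INTER_CUBIC),cv2.resize(a,(400,400),interpolation=cv2.INTER_CUBIC)]))
E
```

```text
0.025692670400572035 [ 0.45006227 -0.31035336  0.0630104 ] [ 0.08111491 -0.52018869  0.22828968]
```

View pics/m5.png

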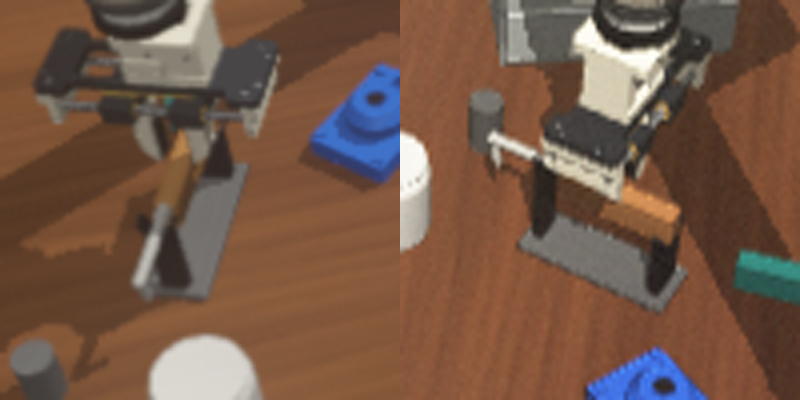

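View pics/w5.png

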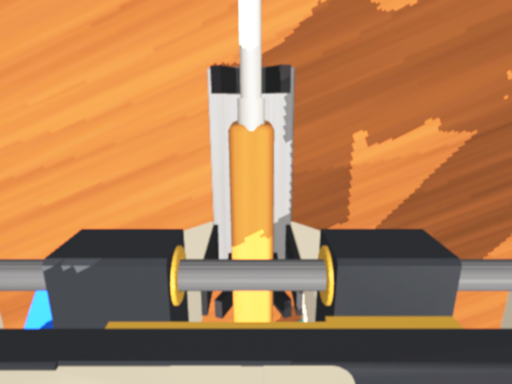

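Emit:
apply_moves([
  {"tx": 0,"ty": 0,"tz": 0.007,"yaw": 0,"grip": 0},
  {"tx": 0,"ty": 0,"tz": 0.007,"yaw": 0,"grip": -0.3},
  {"tx": 0,"ty": 0,"tz": 0.007,"yaw": 0,"grip": -0.45},
  {"tx": 0,"ty": 0,"tz": 0.007,"yaw": 0,"grip": -0.55},
  {"tx": 0,"ty": 0,"tz": 0.007,"yaw": 0,"grip": -0.6},
], force=20)

```text
time: 5.45
tool_pos: [0.4501, -0.3104, 0.0561]
tool_rot: [3.141, -0.0, -0.391]
contact_force: [0.3, -0.2, 0.7]
opening: 0.0213
```

```bash
python3 - <<'E'
from h import *
s=robot.observe(); print(s['opening'],s['tool_pos'],s['contact_force'],s['torque'])
im,d=shot('wrist','w6'); print(robot.observe()['opening'])
E
```

```text
0.021293017493989156 [ 0.45011703 -0.31043674  0.05608565] [ 0.314098   -0.22687835  0.74913875] [0.00435117 0.02465711 0.03868312]
0.021452528286250345
```

View pics/w6.png

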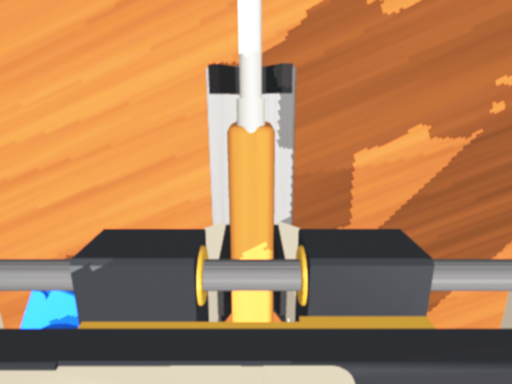

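Emit:
apply_moves([
  {"tx": 0,"ty": 0,"tz": 0,"yaw": 0,"grip": -1},
  {"tx": 0,"ty": 0,"tz": 0,"yaw": 0,"grip": -1},
], force=30)

```text
time: 5.75
tool_pos: [0.4501, -0.3105, 0.0561]
tool_rot: [3.141, -0.0, -0.391]
contact_force: [0.4, -0.1, 0.8]
opening: 0.0214
```

Emit:
apply_moves([
  {"tx": 0,"ty": 0,"tz": -0.005,"yaw": 0,"grip": -1},
  {"tx": 0,"ty": 0,"tz": -0.015,"yaw": 0,"grip": -1},
  {"tx": 0,"ty": 0,"tz": -0.03,"yaw": 0,"grip": -1},
  {"tx": 0,"ty": 0,"tz": -0.05,"yaw": 0,"grip": -1},
  {"tx": 0,"ty": 0,"tz": -0.05,"yaw": 0,"grip": -1},
], force=45)

```text
time: 6.38
tool_pos: [0.4511, -0.3113, 0.1083]
tool_rot: [3.14, -0.004, -0.391]
contact_force: [0.0, 0.6, -2.5]
opening: 0.0207
```

```bash
python3 - <<'E'
from h import *
s=robot.observe(); print(s['opening'],s['tool_pos'],s['contact_force'],s['torque'])
im,d=shot('wrist','w7'); print(robot.observe()['opening']); shot('side','s7'); shot('scene','c7')
a=cv2.imread('pics/s7.png')[80:170,240:340]; b=cv2.imread('pics/c7.png')[140:250,100:210]
cv2.imwrite('pics/m7.png',np.hstack([cv2.resize(b,(400,400),interpolation=cv2.INTER_CUBIC),cv2.resize(a,(400,400),interpolation=cv2.INTER_CUBIC)]))
E
```

```text
0.020677813228374697 [ 0.45111711 -0.31130032  0.10825397] [ 0.02523219  0.56166105 -2.47936924] [ 0.06526491 -0.01129332 -0.00117479]
0.020649359275437325
```

View pics/m7.png

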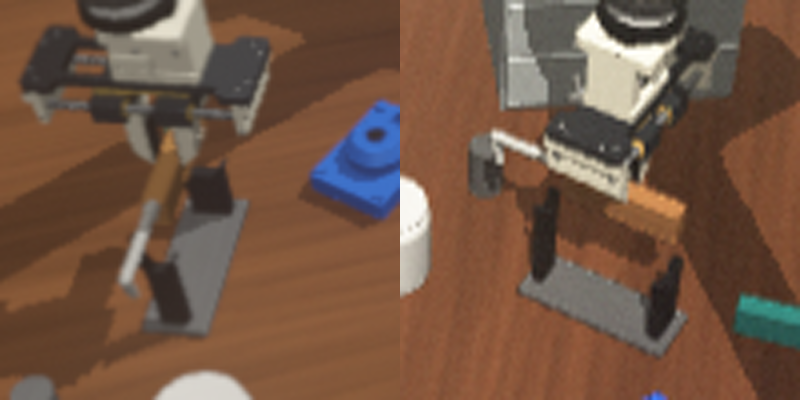

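View pics/w7.png

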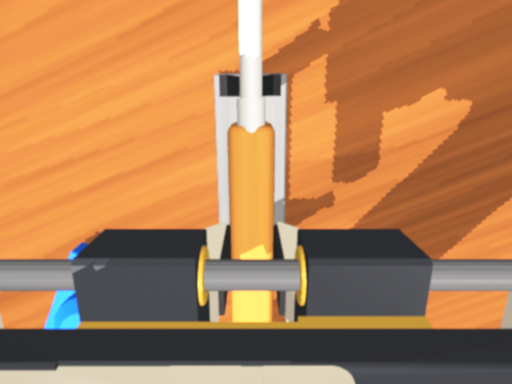

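Emit:
apply_moves([
  {"tx": 0,"ty": -0.01,"tz": -0.04,"yaw": 0,"grip": -1},
  {"tx": 0,"ty": -0.05,"tz": -0.08,"yaw": -0.08,"grip": -1},
  {"tx": 0,"ty": -0.105,"tz": -0.11,"yaw": -0.18,"grip": -1},
  {"tx": 0.005,"ty": -0.165,"tz": -0.13,"yaw": -0.28,"grip": -1},
  {"tx": 0.01,"ty": -0.225,"tz": -0.14,"yaw": -0.38,"grip": -1},
  {"tx": 0.012,"ty": -0.285,"tz": -0.142,"yaw": -0.47,"grip": -1},
  {"tx": 0.012,"ty": -0.335,"tz": -0.142,"yaw": -0.52,"grip": -1},
  {"tx": 0.012,"ty": -0.363,"tz": -0.142,"yaw": -0.536,"grip": -1},
], force=45)

```text
time: 7.52
tool_pos: [0.5997, 0.0234, 0.2466]
tool_rot: [-3.141, 0.002, 0.148]
contact_force: [-0.8, -0.8, -2.7]
opening: 0.0208
```

Emit:
apply_moves([
  {"tx": 0,"ty": 0,"tz": 0,"yaw": 0,"grip": -1},
  {"tx": 0,"ty": 0,"tz": 0,"yaw": 0,"grip": -1},
])

```text
time: 7.78
tool_pos: [0.5991, 0.02, 0.2472]
tool_rot: [3.141, 0.002, 0.144]
contact_force: [0.1, -0.4, -2.5]
opening: 0.0208
```

```bash
python3 - <<'E'
from h import *
import pickle
np.set_printoptions(precision=4,suppress=True)
s=robot.observe(); c=robot.get_calibration('wrist'); print(s['time'],s['opening'],s['tool_pos'],s['tool_rot'],s['contact_force'])
im,d=shot('wrist','w8'); pickle.dump((c,s),open('pics/w8.pkl','wb'))
for l in ['round_eye','round_sled','stops','rack','hook_tip']:
    for r in robot.tip_of(l,'wrist')[:3]:
        p=r['pixel']; dd=d[int(p[0]),int(p[1])]
        print(l,np.round(p,1),round(r['confidence'],2),atdepth('wrist',p,dd,c))
E
```

```text
7.775 0.020789676342812143 [0.5991 0.02   0.2472] [3.1413 0.0017 0.1444] [ 0.0954 -0.3563 -2.5252]
round_eye [100.9 192.6] 0.89 [0.6534 0.0985 0.0191]
round_sled [ 11.8 197.6] 0.72 [0.7409 0.0942 0.0657]
stops [184.4 234.6] 0.65 [0.6292 0.0325 0.2787]
rack [ 80.9 239.8] 0.94 [0.6833 0.0454 0.0371]
```

View pics/w8.png

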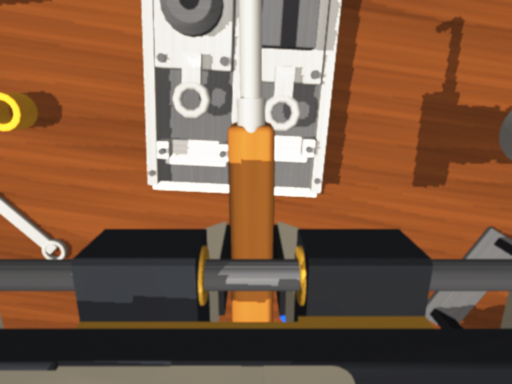

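```bash
python3 - <<'E'
from h import *
a=cv2.imread('pics/w8.png')[0:210,135:345]
cv2.imwrite('pics/w8b.png',cv2.resize(a,(600,600),interpolation=cv2.INTER_CUBIC))
E
```

```text
(no output)
```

View pics/w8b.png

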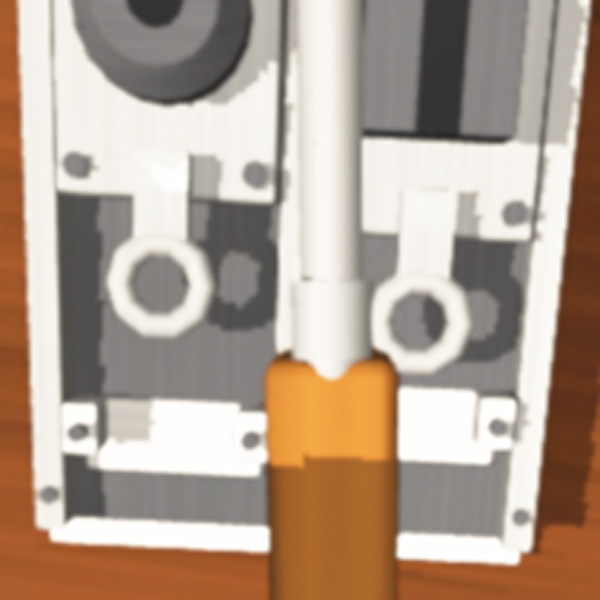

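```bash
python3 - <<'E'
from h import *
import pickle
np.set_printoptions(precision=4,suppress=True)
c,s=pickle.load(open('pics/w8.pkl','rb')); im=cv2.imread('pics/w8.png'); d=np.load('pics/w8.npy'); X=cloud('wrist',d,c)
y=s['tool_rot'][2]; ex=np.array([np.cos(y),np.sin(y)]); ey=np.array([-np.sin(y),np.cos(y)])
# ring fit: points z .045-.06 around eye
roi=np.zeros(d.shape,bool); roi[80:118,170:212]=1
m=roi&(X[...,2]>.046)&(X[...,2]<.062); P=X[m]; print('ring n',m.sum(),np.median(P[:,2]))
ell=cv2.fitEllipse(np.argwhere(m)[:,::-1].astype(np.float32)) if m.sum()>5 else 0; print(ell)
rc=cv2.minEnclosingCircle(P[:,:2].astype(np.float32)); print('encl circle',rc)
mk=((X[...,2]>.046)&(X[...,2]<.062)).astype(int)
for r in range(80,122,2): print(r,''.join('#' if v else '.' for v in mk[r,160:222]))
# profile along lane at cols through sled front & lugs
for col in (170,180,190,200,210,220):
    print(col,[(r,round(float(X[r,col,2])*1000)) for r in range(60,200,6)])
E
```

```text
ring n 857 0.05358911928955757
((191.18502807617188, 98.62744903564453), (31.127662658691406, 33.056312561035156), 159.41806030273438)
encl circle ((0.6575750708580017, 0.09517180919647217), 0.021643677726387978)
80 ......................###################.....................
82 ......................###################.....................
84 ...................#######################....................
86 .................############################.................
88 ...............################################...............
90 ...............#############.......#############..............
92 ..............###########.............###########.............
94 ..............##########................#########.............
96 .............##########.................##########............
98 .............#########...................#########............
100 .............#########...................##########...........
102 .............##########..................###.#####............
104 ..............##########................###.######............
106 ...............#######
[... 1376 characters left out ...]
, (108, 53), (114, 54), (120, 19), (126, 20), (132, 20), (138, 21), (144, 22), (150, 21), (156, 20), (162, 21), (168, 21), (174, 20), (180, 19), (186, 13), (192, -2), (198, -1)]
210 [(60, 42), (66, 42), (72, 19), (78, 20), (84, 20), (90, 18), (96, 19), (102, 20), (108, 20), (114, 18), (120, 20), (126, 19), (132, 19), (138, 20), (144, 20), (150, 21), (156, 22), (162, 22), (168, 19), (174, 19), (180, 19), (186, 15), (192, 0), (198, 0)]
220 [(60, 45), (66, 42), (72, 19), (78, 18), (84, 20), (90, 21), (96, 19), (102, 19), (108, 434), (114, 20), (120, 18), (126, 20), (132, 19), (138, 19), (144, 41), (150, 43), (156, 46), (162, 21), (168, 19), (174, 21), (180, 19), (186, 13), (192, 12), (198, -2)]
```

```bash
python3 - <<'E'
from h import *
import pickle
np.set_printoptions(precision=4,suppress=True)
c,s=pickle.load(open('pics/w8.pkl','rb')); im=cv2.imread('pics/w8.png'); d=np.load('pics/w8.npy'); X=cloud('wrist',d,c)
m=((X[...,2]>.046)&(X[...,2]<.07)).astype(np.uint8); sub=m[78:120,165:218]
n,lab,st,cen=cv2.connectedComponentsWithStats(1-sub); print(st,cen)
for i in range(1,n):
    if 150<st[i,4]<600:
        p=(cen[i][1]+78,cen[i][0]+165); hole=atz('wrist',p,.052,c); print('hole',p,hole)
# outer circle from ring points in lower half (away from stem)
P=X[78:120,165:218][(sub>0)]; 
# sled front edge per column
y=s['tool_rot'][2]
E_=[];L=[]
for col in list(range(160,178))+list(range(208,226)):
    z=X[55:85,col,2]; k=np.where((z[:-1]>.034)&(z[1:]<.028))[0]
    if len(k): E_.append(atz('wrist',(55+k[-1]+.5,col),.042,c)[:2])
for col in list(range(158,172))+list(range(212,230)):
    z=X[128:160,col,2]; k=np.where((z[:-1]<.03)&(z[1:]>.029)&(z[1:]<.05))[0]
    if len(k): L.append((col,128+k[0]+.5,*atz('wrist',(128+k[0]+.5,col),.043,c)[:2]))
E_=np.array(E_);L=np.array(L); print(len(E_)); l=cv2.fitLine(E_.astype(np.float32),cv2.DIST_HUBER,0,.01,.01).ravel();print('sled edge',l,np.arctan2(-l[0]*np.sign(l[1]),abs(l[1])))
print(L)
# deck side edges: outer rail left edge
A=[];B=[]
for r in range(20,180,4):
    z=X[r,:,2]; k=np.where((z[120:170]>.03))[0]
    if len(k): A.append(atz('wrist',(r,120+k[0]-.5),.036,c)[:2])
    k=np.where((z[300:345]>.03)&(z[300:345]<.06))[0]
    if len(k): B.append(atz('wrist',(r,300+k[-1]+.5),.036,c)[:2])
for Q in (A,B):
    l=cv2.fitLine(np.array(Q,np.float32),cv2.DIST_HUBER,0,.01,.01).ravel(); print('rail',l,np.arctan2(l[1]*np.sign(l[0]),abs(l[0])))
# handle
mm=(X[...,2]>.24)&(X[...,2]<.3); mm[:,:225]=0; mm[:,280:]=0; mm[230:]=0
for r in (90,110,118,122,124,126,128,130,140,200): 
    k=np.where(mm[r])[0]; print(r,k.min() if len(k) else None,k.max() if len(k) else None,X[r,251])
E
```

```text
[[   8    0   38   41  898]
 [   0    0   53   42 1036]
 [  14   13    1    1    1]
 [  17   12   19   19  286]
 [  14   23    1    1    1]
 [  39   24    1    1    1]
 [  38   26    1    1    1]
 [  39   32    1    1    1]
 [  27   38    1    1    1]] [[26.1325 19.5724]
 [25.805  21.1168]
 [14.     13.    ]
 [26.2378 21.0629]
 [14.     23.    ]
 [39.     24.    ]
 [38.     26.    ]
 [39.     32.    ]
 [27.     38.    ]]
hole (np.float64(99.06293706293707), np.float64(191.23776223776224)) [0.6565 0.0948 0.052 ]
27
sled edge [ 0.0954 -0.9954  0.6871  0.1028] 0.095558956
[[158.     140.5      0.6046   0.1298]
 [159.     139.5      0.6059   0.1288]
 [160.     139.5      0.6061   0.1276]
 [161.     139.5      0.6062   0.1265]
 [162.     139.5      0.6064   0.1253]
 [163.     139.5      0.6066   0.1242]
 [164.     139.5      0.6067   0.123 ]
 [165.     139.5      0.6069   0.1219]
 [166.     140.5      0.6059   0.1207]
 [167.     139.5      0.6072   0.1196]
 [168.     139.5      0.6074   0.1185]
 [169.     139.5      0.6076   0.1173]
 [171.     140.5      0.6067   0.115 ]
 [217.     143.5 
[... 156 characters left out ...]
     0.6127   0.0576]
 [222.     142.5      0.6129   0.0564]
 [223.     142.5      0.613    0.0553]
 [224.     142.5      0.6132   0.0542]
 [225.     142.5      0.6134   0.053 ]
 [226.     142.5      0.6135   0.0519]
 [227.     142.5      0.6137   0.0507]]
rail [0.9955 0.0943 0.6503 0.1505] 0.09448745
rail [ 0.9956  0.0939  0.6779 -0.0591] 0.0940341
90 240 261 [0.6729 0.0309 0.2791]
110 237 264 [0.6645 0.0297 0.2813]
118 237 264 [0.6612 0.0292 0.2822]
122 235 267 [0.6594 0.029  0.2815]
124 232 270 [0.6586 0.0288 0.2821]
126 230 272 [0.6575 0.0287 0.2798]
128 229 273 [0.6567 0.0286 0.2803]
130 228 273 [0.6559 0.0285 0.2808]
140 228 274 [0.6514 0.0278 0.2809]
200 229 273 [0.6231 0.0237 0.2801]
```

Emit:
apply_moves([
  {"tx": -0.02,"ty": -0.02,"tz": 0,"yaw": 0.02,"grip": -1},
  {"tx": -0.05,"ty": -0.05,"tz": 0.02,"yaw": 0.05,"grip": -1},
  {"tx": -0.068,"ty": -0.0725,"tz": 0.06,"yaw": 0.05,"grip": -1},
  {"tx": -0.068,"ty": -0.0725,"tz": 0.11,"yaw": 0.05,"grip": -1},
  {"tx": -0.068,"ty": -0.0725,"tz": 0.15,"yaw": 0.05,"grip": -1},
  {"tx": -0.068,"ty": -0.0725,"tz": 0.163,"yaw": 0.05,"grip": -1},
  {"tx": -0.068,"ty": -0.0725,"tz": 0.163,"yaw": 0.05,"grip": -1},
  {"tx": -0.068,"ty": -0.0725,"tz": 0.163,"yaw": 0.05,"grip": -1},
])

```text
time: 9.07
tool_pos: [0.5233, 0.0824, 0.0867]
tool_rot: [3.141, -0.003, 0.094]
contact_force: [0.3, 0.9, -2.9]
opening: 0.0209
```

```bash
python3 - <<'E'
from h import *
import pickle
np.set_printoptions(precision=4,suppress=True)
s=robot.observe(); c=robot.get_calibration('wrist'); print(s['time'],s['opening'],s['tool_pos'],s['tool_rot'],s['contact_force'],s['torque'])
im,d=shot('wrist','w9'); shot('scene','c9'); shot('side','s9')
for cam in ('scene','side'):
    for l in ['hook_tip','round_eye']:
        for r in robot.tip_of(l,cam)[:3]: print(cam,l,r['pixel'],r['confidence'])
    y=s['tool_rot'][2]; tip=s['tool_pos']+np.array([.134*np.cos(y),.134*np.sin(y),.001]); print('tip',tip,proj(cam,tip),proj(cam,np.array([.6565,.0948,.05])))
a=cv2.imread('pics/s9.png')[180:250,180:270]; b=cv2.imread('pics/c9.png')[180:250,245:335]
cv2.imwrite('pics/m9.png',np.hstack([cv2.resize(x,(400,311),interpolation=cv2.INTER_CUBIC) for x in (b,a)]))
E
```

```text
9.075 0.02086473866433544 [0.5233 0.0824 0.0867] [ 3.1412 -0.0034  0.0945] [ 0.2584  0.9469 -2.9124] [0.0232 0.0111 0.0073]
scene hook_tip [151.1, 152.8] 0.77
scene hook_tip [177.5, 276.4] 0.58
scene hook_tip [212.5, 289.3] 0.48
scene round_eye [164.4, 220.7] 0.77
scene round_eye [217.4, 290.7] 0.61
scene round_eye [259.2, 114.6] 0.22
tip [0.6567 0.0951 0.0877] [211.345  291.9539] [219.0901 291.0083]
side hook_tip [162.9, 374.6] 0.54
side hook_tip [207.6, 218.1] 0.52
side hook_tip [215.9, 190.1] 0.4
side round_eye [198.2, 324.2] 0.95
side round_eye [212.1, 216.1] 0.94
tip [0.6567 0.0951 0.0877] [206.7898 216.306 ] [214.1091 217.0468]
```

View pics/m9.png

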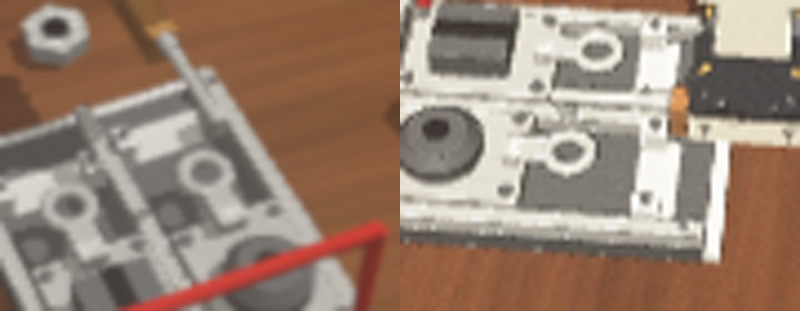

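View pics/w9.png

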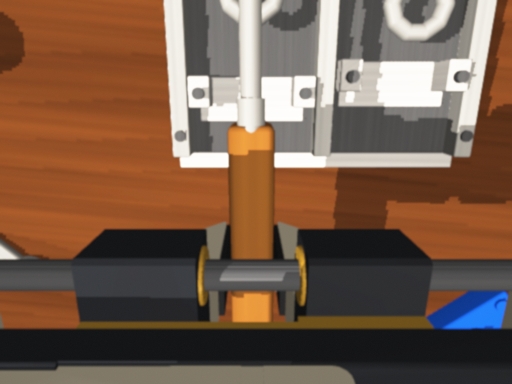

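Emit:
apply_moves([
  {"tx": 0,"ty": 0,"tz": 0,"yaw": 0,"grip": -1},
  {"tx": 0,"ty": 0,"tz": 0.01,"yaw": 0,"grip": -1},
  {"tx": 0,"ty": 0,"tz": 0.02,"yaw": 0,"grip": -1},
  {"tx": 0,"ty": 0,"tz": 0.026,"yaw": 0,"grip": -1},
  {"tx": 0,"ty": 0,"tz": 0.03,"yaw": 0,"grip": -1},
  {"tx": 0,"ty": 0,"tz": 0.033,"yaw": 0,"grip": -1},
  {"tx": 0,"ty": 0,"tz": 0.035,"yaw": 0,"grip": -1},
])

```text
time: 10.3
tool_pos: [0.5219, 0.0826, 0.0499]
tool_rot: [3.142, -0.0, 0.095]
contact_force: [-0.1, -0.4, -3.1]
opening: 0.0207
```

Emit:
apply_moves([
  {"tx": 0,"ty": 0,"tz": 0.003,"yaw": 0,"grip": -1},
  {"tx": 0,"ty": 0,"tz": 0.006,"yaw": 0,"grip": -1},
  {"tx": 0,"ty": 0,"tz": 0.009,"yaw": 0,"grip": -1},
  {"tx": 0,"ty": 0,"tz": 0.012,"yaw": 0,"grip": -1},
  {"tx": 0,"ty": 0,"tz": 0.012,"yaw": 0,"grip": -1},
])

```text
time: 10.92
tool_pos: [0.5217, 0.0825, 0.0377]
tool_rot: [3.142, 0.001, 0.095]
contact_force: [0.6, -0.0, -2.8]
opening: 0.0211
```

```bash
python3 - <<'E'
from h import *
np.set_printoptions(precision=4,suppress=True)
s=robot.observe(); print(s['time'],s['opening'],s['tool_pos'],s['tool_rot'],s['contact_force'],s['torque'])
shot('scene','c10'); shot('side','s10')
a=cv2.imread('pics/s10.png')[180:250,180:270]; b=cv2.imread('pics/c10.png')[180:250,245:335]
cv2.imwrite('pics/m10.png',np.hstack([cv2.resize(x,(400,311),interpolation=cv2.INTER_CUBIC) for x in (b,a)]))
E
```

```text
10.925 0.021112735221363383 [0.5217 0.0825 0.0377] [3.1415 0.0005 0.0948] [ 0.6427 -0.0409 -2.8074] [ 0.0153  0.0287 -0.0047]
```

View pics/m10.png

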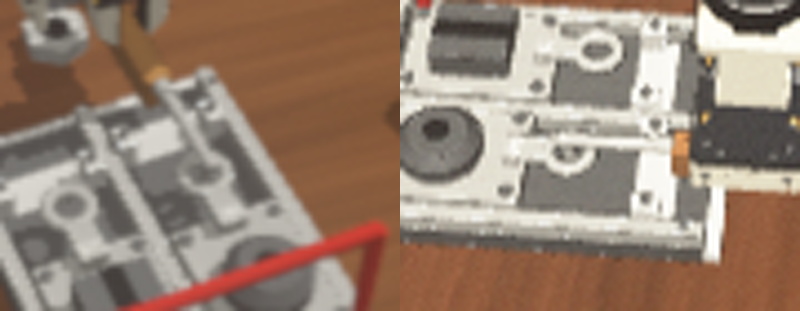

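Emit:
apply_moves([
  {"tx": -0.002,"ty": 0,"tz": 0,"yaw": 0,"grip": -1},
  {"tx": -0.004,"ty": 0,"tz": 0,"yaw": 0,"grip": -1},
  {"tx": -0.006,"ty": 0,"tz": 0,"yaw": 0,"grip": -1},
  {"tx": -0.008,"ty": 0,"tz": 0,"yaw": 0,"grip": -1},
  {"tx": -0.011,"ty": 0,"tz": 0,"yaw": 0,"grip": -1},
  {"tx": -0.014,"ty": 0,"tz": 0,"yaw": 0,"grip": -1},
  {"tx": -0.017,"ty": 0,"tz": 0,"yaw": 0,"grip": -1},
  {"tx": -0.02,"ty": 0,"tz": 0,"yaw": 0,"grip": -1},
], force=45)

```text
time: 12.02
tool_pos: [0.5018, 0.0806, 0.038]
tool_rot: [3.141, -0.0, 0.095]
contact_force: [2.6, 0.0, -2.6]
opening: 0.021
```

```bash
python3 - <<'E'
from h import *
np.set_printoptions(precision=4,suppress=True)
s=robot.observe(); print(s['time'],s['opening'],s['tool_pos'],s['tool_rot'],s['contact_force'],s['torque'])
shot('side','s11')
a=cv2.imread('pics/s11.png')[180:250,180:270]
cv2.imwrite('pics/m11.png',cv2.resize(a,(500,389),interpolation=cv2.INTER_CUBIC))
E
```

```text
12.025 0.021024976286398003 [0.5018 0.0806 0.038 ] [ 3.1415 -0.0002  0.0948] [ 2.6034  0.0211 -2.6035] [ 0.0506 -0.3199  0.0164]
```

View pics/m11.png

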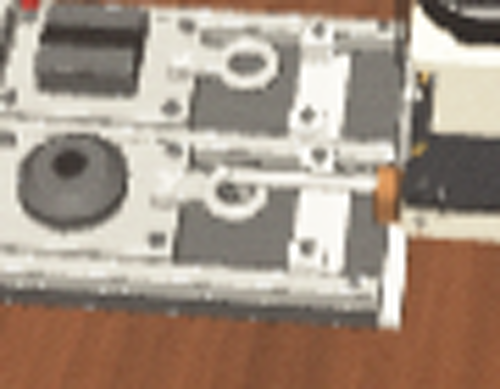

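Emit:
apply_moves([
  {"tx": -0.004,"ty": 0,"tz": 0,"yaw": 0,"grip": -1},
  {"tx": -0.008,"ty": 0,"tz": 0,"yaw": 0,"grip": -1},
  {"tx": -0.012,"ty": 0,"tz": 0,"yaw": 0,"grip": -1},
  {"tx": -0.016,"ty": 0,"tz": 0,"yaw": 0,"grip": -1},
  {"tx": -0.02,"ty": 0,"tz": 0,"yaw": 0,"grip": -1},
  {"tx": -0.024,"ty": 0,"tz": 0,"yaw": 0,"grip": -1},
  {"tx": -0.028,"ty": 0,"tz": 0,"yaw": 0,"grip": -1},
  {"tx": -0.032,"ty": 0,"tz": 0,"yaw": 0,"grip": -1},
])

```text
time: 13.08
tool_pos: [0.4698, 0.0776, 0.038]
tool_rot: [3.141, -0.0, 0.095]
contact_force: [1.4, 0.5, -3.1]
opening: 0.0209
```

Emit:
apply_moves([
  {"tx": -0.004,"ty": 0,"tz": 0,"yaw": 0,"grip": -1},
  {"tx": -0.008,"ty": 0,"tz": 0,"yaw": 0,"grip": -1},
  {"tx": -0.011,"ty": 0,"tz": 0,"yaw": 0,"grip": -1},
  {"tx": -0.014,"ty": 0,"tz": 0,"yaw": 0,"grip": -1},
  {"tx": -0.016,"ty": 0,"tz": 0,"yaw": 0,"grip": -1},
  {"tx": -0.018,"ty": 0,"tz": 0,"yaw": 0,"grip": -1},
])

```text
time: 13.82
tool_pos: [0.4521, 0.0759, 0.038]
tool_rot: [3.141, -0.0, 0.095]
contact_force: [2.4, 0.5, -3.3]
opening: 0.0208
```

```bash
python3 - <<'E'
from h import *
np.set_printoptions(precision=4,suppress=True)
s=robot.observe(); c=robot.get_calibration('wrist'); print(s['time'],s['opening'],s['tool_pos'],s['tool_rot'],s['contact_force'],s['torque'])
im,d=shot('wrist','w12'); shot('side','s12'); np.save('pics/w12c.npy',cloud('wrist',d,c))
X=cloud('wrist',d,c)
a=cv2.imread('pics/s12.png')[180:250,180:270]; b=cv2.imread('pics/w12.png')[0:160,130:330]
cv2.imwrite('pics/m12.png',np.hstack([cv2.resize(x,(400,311),interpolation=cv2.INTER_CUBIC) for x in (b,a)]))
E
```

```text
13.825 0.020842969220893567 [0.4521 0.0759 0.038 ] [ 3.1415 -0.0002  0.0948] [ 2.3702  0.545  -3.3051] [ 0.0381 -0.3411 -0.0434]
```

View pics/m12.png

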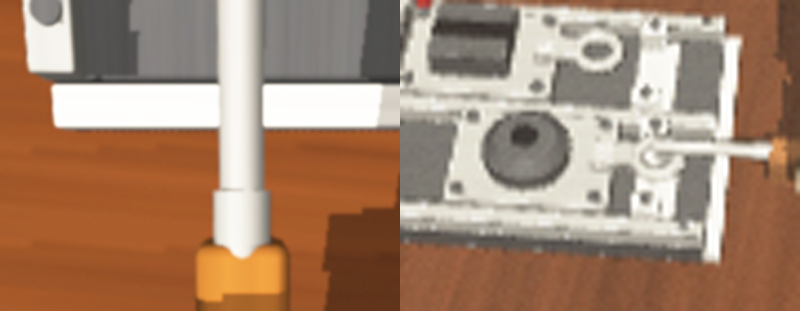

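Emit:
apply_moves([
  {"tx": -0.001,"ty": 0,"tz": 0,"yaw": 0,"grip": -1},
  {"tx": -0.002,"ty": 0,"tz": 0,"yaw": 0,"grip": -1},
  {"tx": -0.003,"ty": 0,"tz": 0,"yaw": 0,"grip": -1},
  {"tx": -0.004,"ty": 0,"tz": 0,"yaw": 0,"grip": -1},
  {"tx": -0.005,"ty": 0,"tz": 0,"yaw": 0,"grip": -1},
  {"tx": -0.006,"ty": 0,"tz": 0,"yaw": 0,"grip": -1},
  {"tx": -0.007,"ty": 0,"tz": 0,"yaw": 0,"grip": -1},
  {"tx": -0.008,"ty": 0,"tz": 0,"yaw": 0,"grip": -1},
])

```text
time: 14.92
tool_pos: [0.4441, 0.0752, 0.038]
tool_rot: [3.142, -0.0, 0.095]
contact_force: [1.7, 0.3, -2.9]
opening: 0.021
```

Emit:
apply_moves([
  {"tx": -0.001,"ty": 0,"tz": 0,"yaw": 0,"grip": -1},
  {"tx": -0.002,"ty": 0,"tz": 0,"yaw": 0,"grip": -1},
])

```text
time: 15.18
tool_pos: [0.4421, 0.075, 0.038]
tool_rot: [3.142, 0.0, 0.095]
contact_force: [2.2, 0.2, -3.5]
opening: 0.0208
```

Now finer steps.

Emit:
apply_moves([
  {"tx": -0.0007,"ty": 0,"tz": 0,"yaw": 0,"grip": -1},
  {"tx": -0.0014,"ty": 0,"tz": 0,"yaw": 0,"grip": -1},
])

```text
time: 15.42
tool_pos: [0.4408, 0.0749, 0.038]
tool_rot: [3.141, -0.0, 0.095]
contact_force: [2.0, -0.7, -3.3]
opening: 0.0208
```

Emit:
apply_moves([
  {"tx": -0.0007,"ty": 0,"tz": 0,"yaw": 0,"grip": -1},
  {"tx": -0.0014,"ty": 0,"tz": 0,"yaw": 0,"grip": -1},
])

```text
time: 15.68
tool_pos: [0.4394, 0.0747, 0.038]
tool_rot: [3.142, -0.0, 0.095]
contact_force: [2.2, 0.6, -2.3]
opening: 0.0207
```

Emit:
apply_moves([
  {"tx": -0.0007,"ty": 0,"tz": 0,"yaw": 0,"grip": -1},
  {"tx": -0.0014,"ty": 0,"tz": 0,"yaw": 0,"grip": -1},
])

```text
time: 15.92
tool_pos: [0.438, 0.0746, 0.038]
tool_rot: [3.141, 0.0, 0.095]
contact_force: [3.0, 1.0, -2.2]
opening: 0.0212
```

Emit:
apply_moves([
  {"tx": -0.0005,"ty": 0,"tz": 0,"yaw": 0,"grip": -1},
  {"tx": -0.001,"ty": 0,"tz": 0,"yaw": 0,"grip": -1},
])

```text
time: 16.18
tool_pos: [0.437, 0.0745, 0.038]
tool_rot: [3.142, 0.0, 0.095]
contact_force: [2.7, -0.4, -2.9]
opening: 0.0207
```

Emit:
apply_moves([
  {"tx": -0.0005,"ty": 0,"tz": 0,"yaw": 0,"grip": -1},
  {"tx": -0.001,"ty": 0,"tz": 0,"yaw": 0,"grip": -1},
])

```text
time: 16.42
tool_pos: [0.436, 0.0744, 0.038]
tool_rot: [3.142, 0.0, 0.095]
contact_force: [3.0, 0.4, -3.5]
opening: 0.0211
```

Emit:
apply_moves([
  {"tx": -0.0005,"ty": 0,"tz": 0,"yaw": 0,"grip": -1},
  {"tx": -0.001,"ty": 0,"tz": 0,"yaw": 0,"grip": -1},
])

```text
time: 16.68
tool_pos: [0.4356, 0.0743, 0.0381]
tool_rot: [3.141, -0.001, 0.095]
contact_force: [3.9, 0.2, -3.2]
opening: 0.0209
```

Emit:
apply_moves([
  {"tx": -0.0005,"ty": 0,"tz": 0,"yaw": 0,"grip": -1},
  {"tx": -0.001,"ty": 0,"tz": 0,"yaw": 0,"grip": -1},
])

```text
time: 16.92
tool_pos: [0.4354, 0.0742, 0.0384]
tool_rot: [3.141, -0.003, 0.095]
contact_force: [7.6, -0.0, -4.1]
opening: 0.0207
```

Emit:
apply_moves([
  {"tx": -0.0005,"ty": 0,"tz": 0,"yaw": 0,"grip": -1},
  {"tx": -0.001,"ty": 0,"tz": 0,"yaw": 0,"grip": -1},
])

```text
time: 17.18
tool_pos: [0.4354, 0.0741, 0.0386]
tool_rot: [3.141, -0.005, 0.095]
contact_force: [9.6, 0.9, -4.9]
opening: 0.021
```

Emit:
apply_moves([
  {"tx": -0.0005,"ty": 0,"tz": 0,"yaw": 0,"grip": -1},
  {"tx": -0.0008,"ty": 0,"tz": 0,"yaw": 0,"grip": -1},
  {"tx": -0.0008,"ty": 0,"tz": 0,"yaw": 0,"grip": -1},
])

```text
time: 17.55
tool_pos: [0.4355, 0.0741, 0.0388]
tool_rot: [3.141, -0.007, 0.095]
contact_force: [9.3, 1.6, -5.0]
opening: 0.0213
```

```bash
python3 - <<'E'
from h import *
np.set_printoptions(precision=4,suppress=True)
s=robot.observe(); c=robot.get_calibration('wrist'); print(s['time'],s['opening'],s['tool_pos'],s['tool_rot'],s['contact_force'],s['torque'])
im,d=shot('wrist','w13'); shot('side','s13'); s=robot.observe(); print(s['contact_force'],s['torque'])
X=cloud('wrist',d,c)
for n,dd in (('w12',np.load('pics/w12c.npy')),('w13',X)): print(n,[np.round(dd[r,248:255,2].mean(),4) for r in (10,30,60,90,130,150,200)])
a=cv2.imread('pics/s13.png')[180:250,180:270]; b=cv2.imread('pics/w13.png')[0:160,130:330]
cv2.imwrite('pics/m13.png',np.hstack([cv2.resize(x,(400,311),interpolation=cv2.INTER_CUBIC) for x in (b,a)]))
E
```

```text
17.55 0.021287594089404505 [0.4355 0.0741 0.0388] [ 3.1411 -0.0067  0.0946] [ 9.3094  1.622  -5.0454] [ 0.2808 -1.6742  0.0021]
[10.5518  1.5655 -5.321 ] [ 0.1819 -1.6744  0.0171]
w12 [np.float64(0.0707), np.float64(0.0706), np.float64(0.0705), np.float64(0.0709), np.float64(0.0707), np.float64(0.0712), np.float64(0.0708)]
w13 [np.float64(0.0709), np.float64(0.071), np.float64(0.071), np.float64(0.0713), np.float64(0.0716), np.float64(0.0714), np.float64(0.0718)]
```

View pics/m13.png

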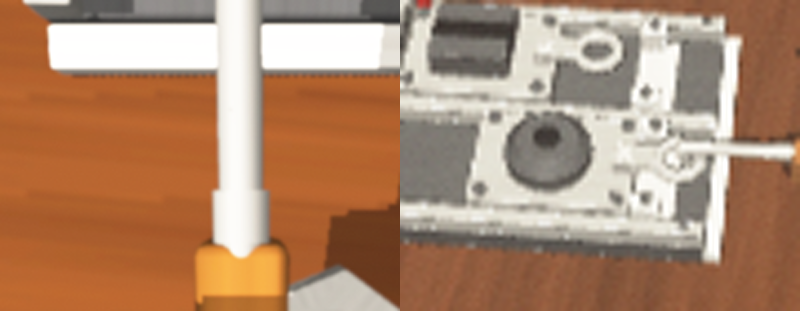

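Emit:
apply_moves([
  {"tx": -0.0005,"ty": 0,"tz": 0,"yaw": 0,"grip": -1},
  {"tx": -0.0009,"ty": 0,"tz": 0,"yaw": 0,"grip": -1},
  {"tx": -0.0009,"ty": 0,"tz": 0,"yaw": 0,"grip": -1},
  {"tx": -0.0009,"ty": 0,"tz": 0,"yaw": 0,"grip": -1},
])

```text
time: 18.15
tool_pos: [0.4354, 0.074, 0.039]
tool_rot: [3.141, -0.008, 0.095]
contact_force: [11.6, 0.9, -4.9]
opening: 0.0207
```

Emit:
apply_moves([
  {"tx": 0,"ty": 0,"tz": 0,"yaw": 0,"grip": -1},
  {"tx": 0,"ty": 0,"tz": 0,"yaw": 0,"grip": -1},
  {"tx": 0,"ty": 0,"tz": 0,"yaw": 0,"grip": -1},
  {"tx": 0,"ty": 0,"tz": 0,"yaw": 0,"grip": -1},
  {"tx": 0,"ty": 0,"tz": 0,"yaw": 0,"grip": -1},
  {"tx": 0,"ty": 0,"tz": 0,"yaw": 0,"grip": -1},
])

```text
time: 18.9
tool_pos: [0.4354, 0.074, 0.039]
tool_rot: [3.141, -0.008, 0.095]
contact_force: [12.8, 2.1, -5.0]
opening: 0.0206
```

Emit:
apply_moves([
  {"tx": 0.002,"ty": 0,"tz": 0,"yaw": 0,"grip": -1},
  {"tx": 0.004,"ty": 0,"tz": 0,"yaw": 0,"grip": -1},
  {"tx": 0.006,"ty": 0,"tz": 0,"yaw": 0,"grip": -1},
  {"tx": 0.008,"ty": 0,"tz": 0,"yaw": 0,"grip": -1},
  {"tx": 0.01,"ty": 0,"tz": 0,"yaw": 0,"grip": -1},
  {"tx": 0.0105,"ty": 0,"tz": 0,"yaw": 0,"grip": -1},
  {"tx": 0.0105,"ty": 0,"tz": 0,"yaw": 0,"grip": -1},
])

```text
time: 19.77
tool_pos: [0.4416, 0.0749, 0.0379]
tool_rot: [3.142, 0.0, 0.095]
contact_force: [0.0, 0.1, -2.8]
opening: 0.0208
```

```bash
python3 - <<'E'
from h import *
np.set_printoptions(precision=4,suppress=True)
s=robot.observe(); print(s['time'],s['opening'],s['tool_pos'],s['tool_rot'],s['contact_force'],s['torque'])
E
```

```text
19.775 0.020764366245826636 [0.4416 0.0749 0.0379] [3.1415 0.0004 0.0948] [ 0.0114  0.1248 -2.795 ] [-0.0398 -0.0205  0.0282]
```

Free of load and centred; lift.

Emit:
apply_moves([
  {"tx": 0,"ty": 0,"tz": -0.004,"yaw": 0,"grip": -1},
  {"tx": 0,"ty": 0,"tz": -0.01,"yaw": 0,"grip": -1},
  {"tx": 0,"ty": 0,"tz": -0.018,"yaw": 0,"grip": -1},
  {"tx": 0,"ty": 0,"tz": -0.03,"yaw": 0,"grip": -1},
  {"tx": 0,"ty": 0,"tz": -0.06,"yaw": 0,"grip": -1},
  {"tx": 0,"ty": 0,"tz": -0.1,"yaw": 0,"grip": -1},
  {"tx": 0,"ty": 0,"tz": -0.14,"yaw": 0,"grip": -1},
  {"tx": 0,"ty": 0,"tz": -0.14,"yaw": 0,"grip": -1},
])

```text
time: 20.78
tool_pos: [0.4438, 0.075, 0.1814]
tool_rot: [3.141, -0.007, 0.095]
contact_force: [0.6, -0.5, -2.9]
opening: 0.0208
```

```bash
python3 - <<'E'
from h import *
np.set_printoptions(precision=4,suppress=True)
s=robot.observe(); c=robot.get_calibration('wrist'); print(s['time'],s['opening'],s['tool_pos'],s['tool_rot'],s['contact_force'],s['torque'])
im,d=shot('wrist','w14'); shot('side','s14'); shot('scene','c14')
X=cloud('wrist',d,c); print([np.round(X[r,248:255].mean(1 if 0 else 0),4) for r in (10,30,60,90,140,200)])
a=cv2.imread('pics/s14.png')[160:270,160:300]; b=cv2.imread('pics/w14.png')
cv2.imwrite('pics/m14.png',np.hstack([cv2.resize(x,(400,311),interpolation=cv2.INTER_CUBIC) for x in (b,a)]))
E
```

```text
20.775 0.020773674413531215 [0.4438 0.075  0.1814] [ 3.1408 -0.0075  0.0949] [ 0.6142 -0.5121 -2.9077] [ 0.0024 -0.0129  0.0129]
[array([0.5493, 0.0852, 0.2149]), array([0.5418, 0.0845, 0.2145]), array([0.53  , 0.0834, 0.2149]), array([0.5177, 0.0822, 0.2151]), array([0.496 , 0.0802, 0.2147]), array([0.4677, 0.0775, 0.2148])]
```

View pics/m14.png

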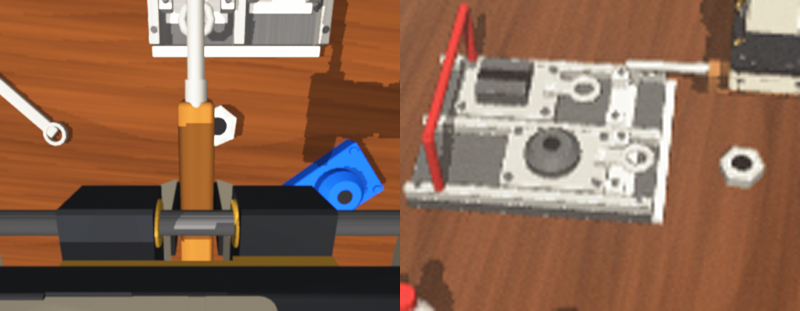

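Emit:
apply_moves([
  {"tx": 0,"ty": 0.02,"tz": 0,"yaw": 0.03,"grip": -1},
  {"tx": -0.005,"ty": 0.07,"tz": 0,"yaw": 0.1,"grip": -1},
  {"tx": -0.01,"ty": 0.13,"tz": 0,"yaw": 0.19,"grip": -1},
  {"tx": -0.015,"ty": 0.19,"tz": 0,"yaw": 0.28,"grip": -1},
  {"tx": -0.02,"ty": 0.25,"tz": 0,"yaw": 0.37,"grip": -1},
  {"tx": -0.025,"ty": 0.31,"tz": 0,"yaw": 0.44,"grip": -1},
  {"tx": -0.028,"ty": 0.36,"tz": 0,"yaw": 0.4858,"grip": -1},
  {"tx": -0.028,"ty": 0.3845,"tz": 0,"yaw": 0.4858,"grip": -1},
])

```text
time: 21.92
tool_pos: [0.4491, -0.3126, 0.1758]
tool_rot: [-3.141, 0.003, -0.394]
contact_force: [0.5, 0.4, -2.9]
opening: 0.0211
```

Emit:
apply_moves([
  {"tx": 0,"ty": 0,"tz": 0,"yaw": 0,"grip": -1},
  {"tx": 0,"ty": 0,"tz": 0.03,"yaw": 0,"grip": -1},
  {"tx": 0,"ty": 0,"tz": 0.06,"yaw": 0,"grip": -1},
  {"tx": 0,"ty": 0,"tz": 0.08,"yaw": 0,"grip": -1},
  {"tx": 0,"ty": 0,"tz": 0.08,"yaw": 0,"grip": -1},
  {"tx": 0,"ty": 0,"tz": 0.08,"yaw": 0,"grip": -1},
  {"tx": 0,"ty": 0,"tz": 0.08,"yaw": 0,"grip": -1},
])

```text
time: 22.8
tool_pos: [0.4508, -0.3106, 0.099]
tool_rot: [3.141, -0.002, -0.391]
contact_force: [0.2, -1.2, -2.2]
opening: 0.0209
```

```bash
python3 - <<'E'
from h import *
np.set_printoptions(precision=5,suppress=True)
s=robot.observe(); print(s['time'],s['opening'],s['tool_pos'],s['tool_rot'],s['contact_force'],s['torque'])
y=s['tool_rot'][2]; w=np.array([.4501,-.3105,.0561])-s['tool_pos']
print('tx',w[0]*np.cos(y)+w[1]*np.sin(y),'ty',w[0]*np.sin(y)-w[1]*np.cos(y),'tz',-w[2],'yaw',y+.391)
E
```

```text
22.8 0.02091690982178547 [ 0.45082 -0.3106   0.09902] [ 3.14096 -0.00169 -0.39072] [ 0.2284  -1.17015 -2.21853] [ 0.06764  0.06394 -0.01604]
tx -0.0007071192964209966 ty 0.0001849351862610211 tz 0.04291682380693464 yaw 0.0002840058950337454
```

Emit:
apply_moves([
  {"tx": 0,"ty": 0,"tz": 0.01,"yaw": 0,"grip": -1},
  {"tx": 0,"ty": 0,"tz": 0.018,"yaw": 0,"grip": -1},
  {"tx": 0,"ty": 0,"tz": 0.025,"yaw": 0,"grip": -1},
  {"tx": 0,"ty": 0,"tz": 0.03,"yaw": 0,"grip": -1},
  {"tx": 0,"ty": 0,"tz": 0.034,"yaw": 0,"grip": -1},
  {"tx": 0,"ty": 0,"tz": 0.037,"yaw": 0,"grip": -1},
])

```text
time: 23.55
tool_pos: [0.4503, -0.3105, 0.0608]
tool_rot: [3.141, -0.0, -0.391]
contact_force: [0.9, -0.3, -2.0]
opening: 0.0212
```

Emit:
apply_moves([
  {"tx": 0,"ty": 0,"tz": 0.002,"yaw": 0,"grip": -1},
  {"tx": 0,"ty": 0,"tz": 0.004,"yaw": 0,"grip": -1},
  {"tx": 0,"ty": 0,"tz": 0.0045,"yaw": 0,"grip": -1},
  {"tx": 0,"ty": 0,"tz": 0.0045,"yaw": 0,"grip": -1},
])

```text
time: 24.05
tool_pos: [0.4504, -0.3105, 0.0566]
tool_rot: [3.141, -0.0, -0.391]
contact_force: [-0.3, 0.6, -2.7]
opening: 0.0207
```

```bash
python3 - <<'E'
from h import *
np.set_printoptions(precision=4,suppress=True)
s=robot.observe(); c=robot.get_calibration('wrist'); print(s['time'],s['opening'],s['tool_pos'],s['tool_rot'],s['contact_force'],s['torque'])
im,d=shot('wrist','w15'); shot('side','s15')
a=cv2.imread('pics/s15.png')[80:180,240:360]; b=cv2.imread('pics/w15.png')
cv2.imwrite('pics/m15.png',np.hstack([cv2.resize(x,(400,311),interpolation=cv2.INTER_CUBIC) for x in (b,a)]))
E
```

```text
24.05 0.02069807365662958 [ 0.4504 -0.3105  0.0566] [ 3.1415 -0.0002 -0.391 ] [-0.2913  0.6397 -2.719 ] [ 0.0649 -0.0183 -0.0069]
```

View pics/m15.png

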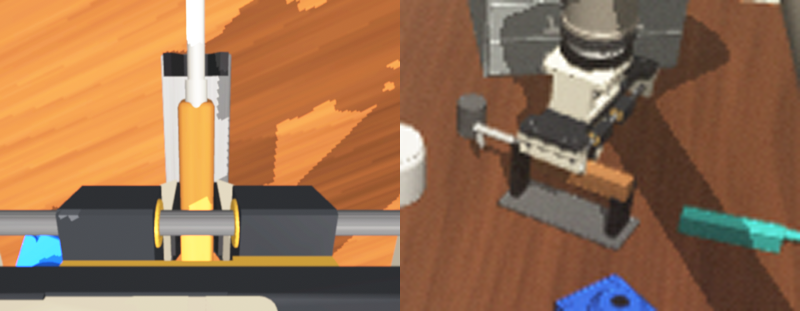

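Emit:
apply_moves([
  {"tx": 0,"ty": 0,"tz": 0.0007,"yaw": 0,"grip": -1},
  {"tx": 0,"ty": 0,"tz": 0.001,"yaw": 0,"grip": -1},
  {"tx": 0,"ty": 0,"tz": 0.001,"yaw": 0,"grip": -1},
])

```text
time: 24.52
tool_pos: [0.4504, -0.3106, 0.056]
tool_rot: [3.141, -0.001, -0.391]
contact_force: [-1.2, 1.5, 4.1]
opening: 0.0208
```

Weight is off onto the saddles. Open gently (fingers clear of cheeks), then rise.

Emit:
apply_moves([
  {"tx": 0,"ty": 0,"tz": 0,"yaw": 0,"grip": -0.45},
  {"tx": 0,"ty": 0,"tz": 0,"yaw": 0,"grip": -0.2},
  {"tx": 0,"ty": 0,"tz": 0,"yaw": 0,"grip": 0.1},
  {"tx": 0,"ty": 0,"tz": 0,"yaw": 0,"grip": 0.3},
  {"tx": 0,"ty": 0,"tz": 0,"yaw": 0,"grip": 0.3},
  {"tx": 0,"ty": 0,"tz": 0,"yaw": 0,"grip": 0.3},
])

```text
time: 25.28
tool_pos: [0.4503, -0.3104, 0.0555]
tool_rot: [3.142, -0.0, -0.391]
contact_force: [0.1, 0.3, 0.0]
opening: 0.0595
```

Emit:
apply_moves([
  {"tx": 0,"ty": 0,"tz": -0.015,"yaw": 0,"grip": 0.3},
  {"tx": 0,"ty": 0,"tz": -0.04,"yaw": 0,"grip": 0.4},
  {"tx": -0.01,"ty": 0,"tz": -0.08,"yaw": 0,"grip": 0.5},
  {"tx": -0.02,"ty": 0,"tz": -0.13,"yaw": 0,"grip": 0.5},
  {"tx": -0.03,"ty": 0,"tz": -0.18,"yaw": 0,"grip": 0.5},
  {"tx": -0.04,"ty": 0,"tz": -0.2,"yaw": 0,"grip": 0.5},
  {"tx": -0.04,"ty": 0,"tz": -0.2,"yaw": 0,"grip": 0.5},
  {"tx": -0.04,"ty": 0,"tz": -0.2,"yaw": 0,"grip": 0.5},
])

```text
time: 26.28
tool_pos: [0.4132, -0.295, 0.2549]
tool_rot: [-3.141, 0.001, -0.391]
contact_force: [-0.8, 0.2, 0.2]
opening: 0.0688
```

```bash
python3 - <<'E'
from h import *
np.set_printoptions(precision=4,suppress=True)
s=robot.observe(); c=robot.get_calibration('wrist'); print(s['time'],s['opening'],s['tool_pos'],s['contact_force'])
im,d=shot('wrist','w16'); shot('side','s16'); shot('scene','c16')
X=cloud('wrist',d,c)
P=X[(X[...,2]>.083)&(X[...,2]<.1)&(X[...,0]>.38)&(X[...,0]<.6)&(abs((X[...,1]+.3105)+.4125*(X[...,0]-.45))<.02)]
l=cv2.fitLine(P[:,:2].astype(np.float32),cv2.DIST_HUBER,0,.01,.01).ravel(); print(len(P),l,np.arctan2(l[1],l[0])); 
u=(P[:,:2]-[.4501,-.3105])@np.array([np.cos(-.391),np.sin(-.391)]); print('back end',np.percentile(u,[0,.5,1]))
for lo,hi in((-.06,-.03),(-.03,0),(0,.03),(.03,.055),(.07,.13)): print(lo,np.median(P[(u>lo)&(u<hi)][:,2]))
a=cv2.imread('pics/s16.png'); b=cv2.imread('pics/w16.png')
cv2.imwrite('pics/m16.png',np.hstack([cv2.resize(x,(400,311),interpolation=cv2.INTER_CUBIC) for x in (b,a)]))
E
```

```text
26.275 0.06884149531132779 [ 0.4132 -0.295   0.2549] [-0.8421  0.2377  0.2053]
3491 [ 0.9269 -0.3753  0.4747 -0.32  ] -0.3846702
back end [-0.0599 -0.0587 -0.0581]
-0.06 0.08914500903330641
-0.03 0.08916566621077335
0 0.08923073017925848
0.03 0.08915305715076999
0.07 0.08880951644584983
```

View pics/m16.png

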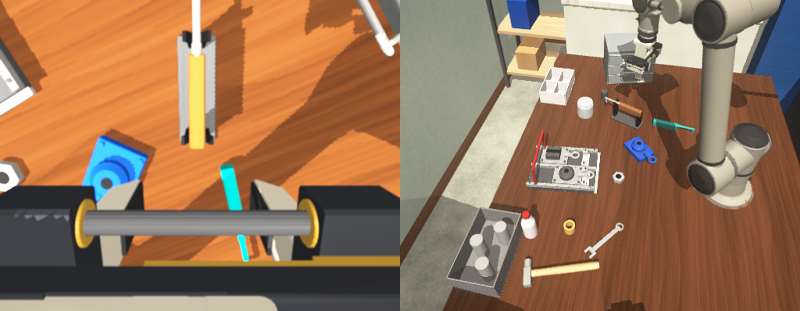

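```bash
python3 - <<'E'
from h import *
a=cv2.imread('pics/s13.png',0);b=cv2.imread('pics/s16.png',0)
t=a[195:225,195:228]; r=cv2.matchTemplate(b[185:235,185:238],t,cv2.TM_CCOEFF_NORMED); print(cv2.minMaxLoc(r),'expect (10,10)')
a0=cv2.imread('pics/s0.png' if 0 else 'pics/side0.png',0)
t=a0[178:200,180:215]; r=cv2.matchTemplate(b[170:210,170:225],t,cv2.TM_CCOEFF_NORMED); print('square',cv2.minMaxLoc(r),'expect (10,8)')
robot.hand_in()
E
```

```text
(-0.38737326860427856, 0.9983890056610107, (2, 0), (10, 10)) expect (10,10)
square (-0.20682194828987122, 0.9991557002067566, (18, 18), (10, 8)) expect (10,8)
the job is handed in; nothing more can be done
```

The round-die sled is drawn out against its stop, the hook is back on its rest, and I handed the job in at about 26 s of the 58 s allowed. The hand-in reports no verdict.

**What I did**
- I took the wooden-handled hook off its rest and dropped its prong about 12 mm below the middle of the round sled's eye.
- I drew the sled about 78 mm along its lane. Sliding friction read about 2–3 N, and I felt the stop within a millimetre or two of where the camera put it.
- I held a total wrist pull of 11–13 N for about a second, so roughly 9–10 N on the lugs. Readings between steps never passed 13 N.
- I eased off, lifted the prong clear and laid the hook back.

**Last checks**
- **Hook:** it lies level, with its direction unchanged at -0.385 rad. The handle centre is within about 1–2 mm of where it started.
- **Round sled:** in the side picture it has not shifted since it was pulled against the lugs. That it touches both lugs is inferred from the pull and the pictures; I did not measure it directly.
- **Square sled:** its place in the side picture matches the first one.
- **Bystanders:** they look in place in the last overall picture. I did not measure them one by one.

**What went wrong on the way**
- My first grasp, set higher on the handle at 60 N, failed. The fingers shut completely without holding it, and in the pictures they seem to have passed into the handle.
- I reopened, went 7 mm lower and gripped at 20–45 N, which held throughout. The failed try showed no visible movement of the hook.

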